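# Gauge a batch of sleeves on an indexing table

## Robot

A 6-joint arm with a two-finger parallel gripper is mounted at the origin on a cart in front of the work surface, level with it; the furniture and walls round the work are solid. World frame = base frame: x ahead of the robot, y to its left, z up, the work surface at z = 0. Lengths are in m, angles in degrees, forces in N, time in s.
With the tool pointing down it reaches from about 0.4 to 0.825 m from the base axis. Payload 7 kg.
Tool frame: the origin (TCP) lies at the very end of the fingers, on their centre line; the grasp point (between the pads) lies 19 mm behind it (r.hold_point_z is the distance from the TCP to the grasp point, in m); x points along the fingers, y is the direction in which the jaws open and shut, and the axes are right-handed (so a half turn about x gives the same grasp; the last joint's range is limited). The gripper opens to 88 mm and grips with 3 to 60 N. Pads are 19 mm wide; open, the fingers measure 130 mm over their backs; the gripper's body (78 mm by 193 mm) begins 47 mm behind the grasp point.
Start: joints at [79.59, 20.546, 0.682, 0, -70.136, -16.507], TCP at [0.306, 0.602, 0.227] pointing down, gripper open.
Joint ranges: [-176.03, 176.03], [-82.01, 121.73], [-58.28, 71.71], [-173.87, 95.51], [-174.79, -0.11], [-173.66, 173.66]. Speed limits (degrees/s): [136.94, 136.94, 172.46, 180, 180, 180].

## Interface

Orientations are given as [roll, pitch, yaw] about the fixed x, y, z axes, in that order (R = Rz(yaw) Ry(pitch) Rx(roll)).
In Python, from plant import r gives the robot as it stands. The module is installed in compiled form; this text tells all that it offers.
- The arm moves only by the shell command python3 -m creep 'ROWS' [FORCE]. ROWS is JSON, a list of rows, each a list of 7 numbers: the turn, a rotation vector about the tool's x, y, z in rad, then the shift along the tool's x, y, z in cm, then the opening in per cent of the stroke, from 0 (shut) to 100 (fully open). In form: [[rx, ry, rz, x, y, z, fingers], ...]. A call has 1 to 8 rows; each row shifts and turns the commanded pose from where the row before left it, along the tool's axes as they then stand; what a row does not reach is not made up. A row lasts 1/10 s, in which the tool goes at most 50 mm and 8.59 degrees, less where a joint would pass 70% of its speed; a pose out of reach is approached as far as the arm can. A call is refused whole if a number of a shift passes 5 or a number of a turn 0.15, either way. A call with a gripper value outside its range is refused whole. The fingers move at their own pace and stop on an object; FORCE is the grip in N (left out, the last holds). Time passes only in rows, so rows that do not move let the fingers close. It gives the time, the measured TCP pose, the force and the opening at its end, in the units of the state.
- r.get_state(): the state, without advancing time (a new reading comes with each control period).
- r.capture(name): name is "scene" or "top" or "wrist"; returns (picture, depth): 400x640x3 uint8, blue, green, red; 400x640 float32, m along the optical axis (not along the pixel's ray), 0 where there is no reading.
- r.camera_info(name): a dict with "fovy" (degrees; the focal length in pixels is half the picture's height over the tangent of half this angle, whatever the lens; pixels are square), "cx", "cy" (the principal point, pixels), "camera_from_world" (4x4, takes a point from world to camera coordinates). Camera axes: x right, y down, z forward; pixel columns grow to the right and rows downward; lengths in m; the calibration is good to about 2 mm. A picture is of the moment at which its call begins: read the wrist's pose just before it. camera_info takes no time and is no camera call; for the wrist camera it gives the pose at the moment of the call.
- r.close_job(): hands the job in, once; it reports no verdict.
Trained networks look in the newest picture that a camera, given by its name, has taken for a name from the list of things; names that differ only in an ending like _2 or _b are one class to them, and where a whole thing is asked for, a point or a joint stands for the part that bears it (a point fixed in the world has none). Each returns a list of dicts, best first, with "score" (0 to 1); they miss things now and then, are a little off and sometimes report something else, mostly with a low value. They report only what shows in the picture. A call takes as long as a camera call.
- r.look_for(query, camera): "rect" ([left, top, right, bottom] in pixels, round what is visible of it).
- r.masks_of(query, camera): "pixels" (400x640 bool, what is visible of it) and "rect" ([left, top, right, bottom] in pixels, round what is visible of it).
The state is a dict: "time_s": time; "joints": joint angles; "qd": joint speeds; "joint_torque": joint torques, N m; "tcp_pos": TCP position; "eef_rot": TCP orientation; "contact_force": force on the tool from outside, world axes, zero at the start; "moment": the same for the moment, N m; "gripper_width": finger opening in m.
Only numpy, scipy, OpenCV 4.12 (cv2) and the standard library are available. Lean on these libraries where they do the work, as an engineer would, in place of code of your own. Each camera call takes 0.05 s, during which the arm holds its last target. There are 200 camera calls.

## Task

The loose sleeves on the bench (two or three of blue, white and yellow) need their diameter checked on the indexing gauge: first push all of them fully down, each onto a spigot of its own. Then check them in the order blue, white, yellow, leaving out any that is missing: with the caliper jaw drawn back, turn the table by its handle until the detent holds that sleeve at the station in front of the jaw, and slide the jaw up by its thumb post until it touches the sleeve and rests on it, gently and without tilting the jaw. When all are checked, draw the jaw well back, stand the sleeves upright in the steel tray, and leave the timer where it is.

Things in the scene. Friction and masses are not known exactly. Their poses are not given: they have to be found in the camera images.
- gauge: The indexing gauge, fixed to the bench: grey base plate 170 x 170 x 12 mm. Origin on the bench on the vertical axis of the turning table; the caliper beam (20 mm wide, top 24 mm over the bench) runs along its -y from the table to 0.22 m out. A fixed round aluminium anvil, radius 36.5 mm, top 70 mm over the bench (15 mm over the table face) with a bevelled rim, stands in the middle of the table and does not turn.
- table (a joint): Angle of the turning table (aluminium disc, radius 68 mm, top face 55 mm over the bench), counterclockwise from above, -1.6 to 1.6 rad with stops. Detents at -1.571, 0 and +1.571: let go elsewhere it is drawn to the nearest one (it settles within about 0.03 rad; halfway between two it can stand still). About 0.25 N m turns it over a hill.
- spigot_a (a point): Foot of spigot a (on the table's top face, on the spigot's axis; it turns with the table). The spigot is a steel stub 19 mm across and 22 mm high with a coned tip from 16 mm up. A sleeve pushed fully down has its origin at this point. At table angle 0 it lies 55 mm from the table axis towards the gauge's -x; it stands at the station when joint table reads +1.571.
- spigot_b (a point): Foot of spigot b (on the table's top face, on the spigot's axis; it turns with the table). The spigot is a steel stub 19 mm across and 22 mm high with a coned tip from 16 mm up. A sleeve pushed fully down has its origin at this point. At table angle 0 it lies 55 mm from the table axis towards the gauge's -y; it stands at the station when joint table reads 0.
- spigot_c (a point): Foot of spigot c (on the table's top face, on the spigot's axis; it turns with the table). The spigot is a steel stub 19 mm across and 22 mm high with a coned tip from 16 mm up. A sleeve pushed fully down has its origin at this point. At table angle 0 it lies 55 mm from the table axis towards the gauge's +x; it stands at the station when joint table reads -1.571.
- handle (a point): Centre of the top of the table's handle, an upright black-topped round post 60 mm from the table axis, opposite spigot b; it turns with the table. 14 mm across over its top 18 mm, 12 mm below; it rises 42 mm over the table face. Pinch it on the two sides along the direction of turning, or push it round.
- station (a point): Fixed point of the gauge, at the height of the table face, where a spigot's foot stands when its sleeve is in front of the jaw: 55 mm from the table axis towards the gauge's -y. Sleeves have 1.5 mm of play round their spigots, so one may shift by 1 to 2 mm under the jaw before it is nipped against the anvil or its spigot.
- caliper (a joint): Caliper slide, m: 0 at its inner stop, where the gap between the fixed anvil and the jaw face is 32 mm, growing as the jaw is drawn back, to 0.053 (outer stop). It stays where it is left (about 1.5 N of friction). It reads 0.003 to 0.005 when closed on a sleeve; the table turns freely with sleeves on only when it reads over 0.008.
- jaw: The sliding steel jaw on the beam: a foot 34 x 78 mm, top 36 mm over the bench, an upright blade 14 mm wide and 10 mm thick whose flat face looks to the table (gauge's +y), top 88 mm over the bench, and the thumb post. Its origin is below the blade's face at bench height, its axes parallel to the gauge's.
- jaw_face (a point): Point on the jaw's face, 75 mm over the bench, facing the sleeve at the station.
- thumb_post (a point): Centre of the top of the thumb post, an upright black post 14 x 14 mm on the jaw, 61 mm behind the jaw's face (along the gauge's -y), top 88 mm over the bench, 52 mm clear below that to the foot; 44 mm free between it and the blade. Pinch it and move it along the gauge's y: +y closes, -y draws back.
- jaw_tilt (a joint): Tilt of the jaw on the beam, rad: 0 straight (blade upright), it has a springy play of +-0.12 about the gauge's x axis (8 N m per rad, at a pivot 20 mm over the bench). It tilts if the post is pressed up or down, twisted, or pushed too hard (about 3 N for each mm pushed on after contact).
- sleeve_blue: A stiff plastic sleeve, blue, upright on the bench at the start: outside diameter 36 mm, bore 22 mm right through, 40 mm high, 60 g. Origin at the centre of its underside, z along the bore. None if absent (two or three of the sleeves are there).
- sleeve_white: A stiff plastic sleeve, white, upright on the bench at the start: outside diameter 36 mm, bore 22 mm right through, 40 mm high, 60 g. Origin at the centre of its underside, z along the bore. None if absent (two or three of the sleeves are there).
- sleeve_yellow: A stiff plastic sleeve, yellow, upright on the bench at the start: outside diameter 36 mm, bore 22 mm right through, 40 mm high, 60 g. Origin at the centre of its underside, z along the bore. None if absent (two or three of the sleeves are there).
- tray: A shallow open steel tray, fixed to the bench, 76 x 170 mm (long side along its y), 10 mm high, walls and floor 4 mm thick. Origin at the centre of its underside. Room for three sleeves in a row along its y.
- timer: A white square countdown timer with coloured keys, 66 x 66 x 19 mm, lying on the bench. Bystander.

How it is judged:
By the outcome, as a careful person would: the job done as asked, in the order asked, and still so for the second after the job is handed in, with the robot touching nothing.
Of sleeve_blue, sleeve_white, sleeve_yellow only 2 to 3 are there at a start; the rules pass over those that are not, and their reading is None.
At some moment in a run one of sleeve_blue, sleeve_white, sleeve_yellow may be knocked a few centimetres aside while the robot is not near it.
It also fails if it takes over 210 s, if anything falls off the work surface, if the arm or the gripper's body presses on something with over 40 N, if the wrist force passes 120 N, or if a joint passes its speed limit or range.

## Working session

There is one attempt and no reset: what is moved stays moved. The work goes in short steps, Python scripts to look and compute and a shell command to move; the robot and the scene stay as the last step left them, time stands still between calls to the robot, and variables do not carry over. Pictures are saved under pics/ and viewed, about 12 in all and at most 16, crops included, and the job is handed in when it is done.

```bash
mkdir -p pics; cat > h.py <<'E'
import numpy as np, cv2
from plant import r
def cam(n):
    i=r.camera_info(n); f=200/np.tan(np.radians(i["fovy"])/2)
    return f,i["cx"],i["cy"],np.array(i["camera_from_world"])
def world(n,d,uv):  # pixels Nx2 + depth image -> world pts
    f,cx,cy,T=cam(n); uv=np.atleast_2d(uv).astype(int)
    z=d[uv[:,1],uv[:,0]]; p=np.c_[(uv[:,0]-cx)/f*z,(uv[:,1]-cy)/f*z,z]
    p=p[z>0]; return (p-T[:3,3])@T[:3,:3]
def proj(n,P):
    f,cx,cy,T=cam(n); q=np.atleast_2d(P)@T[:3,:3].T+T[:3,3]
    return q[:,:2]/q[:,2:]*f+[cx,cy]
def fitcircle(xy):
    A=np.c_[2*xy,np.ones(len(xy))]; s=np.linalg.lstsq(A,(xy**2).sum(1),rcond=None)[0]
    return s[:2],np.sqrt(s[2]+s[0]**2+s[1]**2)
E
python3 - <<'E'
from h import *
print(r.get_state())
for n in("scene","top"):
    im,d=r.capture(n); cv2.imwrite(f"pics/{n}0.png",im); np.save(f"{n}0.npy",d)
    f,cx,cy,T=cam(n); print(n,f,cx,cy,"campos",-T[:3,:3].T@T[:3,3], T[2,:3])
    for q in("gauge","jaw","thumb_post","handle","sleeve_blue","sleeve_white","sleeve_yellow","tray","timer","spigot_a"):
        for m in r.masks_of(q,n)[:3]:
            v,u=np.nonzero(m["pixels"]); P=world(n,d,np.c_[u,v])
            if len(P)==0: continue
            zt=np.percentile(P[:,2],95); t=P[abs(P[:,2]-zt)<.006]
            print(q,round(m["score"],2),np.round(m["rect"]),"n",len(u),"ztop",zt.round(4),"topmid",((t.min(0)+t.max(0))/2).round(4),"mn",P.min(0).round(3),"mx",P.max(0).round(3))
E
```

```text
{'time_s': 0.0, 'joints': array([ 7.95893105e+01,  2.05903397e+01,  6.32633065e-01, -2.09100071e-02,
       -7.01368278e+01, -1.65072685e+01]), 'qd': array([ 0.06516472, -0.02451561,  0.06351535,  0.00042712,  0.01668636,
        0.08421795]), 'joint_torque': array([-1.18738695e-03, -5.82705116e+01,  2.93058211e+01,  6.99716136e+00,
        6.69296103e-03, -1.60646036e-04]), 'tcp_pos': array([0.30537238, 0.60140261, 0.22562392]), 'eef_rot': array([  94.76260049,   89.90344289, -112.1624785 ]), 'contact_force': array([ 0.04153769, -0.51361552, -0.52599741]), 'moment': array([ 0.00035577, -0.05255075, -0.000743  ]), 'gripper_width': 0.08799592224116144}
scene 484.78766527785655 324.2501463498691 198.690768371284 campos [-0.1884332  -0.6520368   1.07573875] [ 0.54009315  0.43507179 -0.72042482]
gauge 0.82 [253. 158. 354. 211.] n 2885 ztop 0.0745 topmid [0.5763 0.0754 0.0744] mn [ 0.476 -0.096 -0.003] mx [0.697 0.225 0.101]
jaw 0.73 [310. 174. 336. 200.] n 416 ztop 0.0871 topmid [0.6061 0.007  0.0869] mn [ 0.582 -0.037 -0.004] mx [0.692 0.098 0.092]
jaw 0.25 [412. 299. 440. 330.] n 676 z
[... 2329 characters left out ...]
   0.29  -0.005] mx [0.568 0.323 0.05 ]
tray 0.94 [357. 177. 404. 198.] n 859 ztop 0.0121 topmid [ 0.5906 -0.2771  0.0118] mn [ 0.551 -0.363 -0.009] mx [ 0.631 -0.195  0.021]
tray 0.4 [214. 190. 228. 203.] n 100 ztop 0.0439 topmid [0.5469 0.306  0.0424] mn [ 0.53   0.29  -0.005] mx [0.568 0.327 0.05 ]
timer 0.61 [418. 209. 442. 233.] n 340 ztop 0.0239 topmid [ 0.4646 -0.4534  0.0231] mn [ 0.426 -0.492 -0.002] mx [ 0.506 -0.414  0.028]
spigot_a 0.91 [252. 170. 291. 204.] n 768 ztop 0.0764 topmid [0.5786 0.1214 0.0764] mn [0.516 0.056 0.012] mx [0.646 0.189 0.104]
spigot_a 0.3 [294. 176. 313. 185.] n 208 ztop 0.0887 topmid [0.6076 0.0054 0.0886] mn [ 0.585 -0.037  0.007] mx [0.633 0.037 0.094]
```

```bash
python3 - <<'E'
import cv2,numpy as np
a=cv2.imread("pics/scene0.png")[130:340,170:470]; b=cv2.imread("pics/top0.png")[140:260,180:460]
a=cv2.resize(a,None,fx=1.9,fy=1.9,interpolation=cv2.INTER_CUBIC); b=cv2.resize(b,None,fx=2.0,fy=2.0,interpolation=cv2.INTER_CUBIC)
c=np.zeros((400+240-40,570,3),np.uint8); c[:399]=a[:399,:570]; c[400:600]=b[:200,:560] if 0 else np.pad(b[:200],((0,0),(0,10),(0,0)))
cv2.imwrite("pics/v1.png",c)
E
```

```text
(no output)
```

View pics/v1.png

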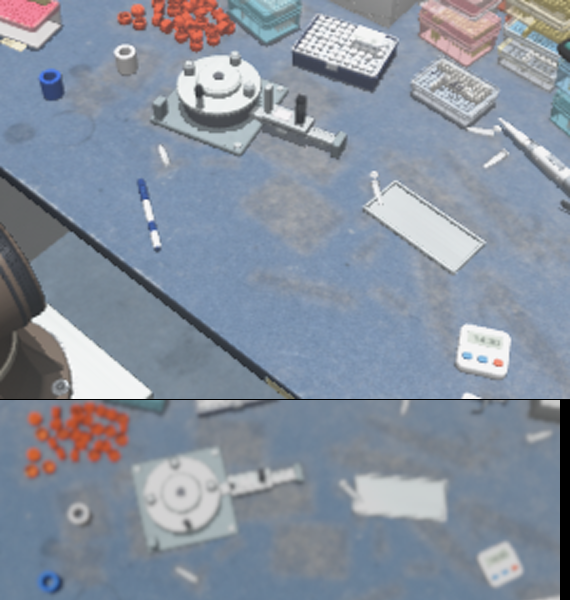

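```bash
cat >> h.py <<'E'
from scipy.spatial.transform import Rotation as Ro
def tool():
    s=r.get_state(); return s,Ro.from_euler("xyz",s["eef_rot"],degrees=True).as_matrix()
def plan(p,yaw=None,pr=True):
    """target TCP p, jaw axis (tool y) world yaw in deg (mod 180), tool down; prints turn (rad, tool) and then shift (cm, in the tool axes after the turn)"""
    s,R=tool()
    if yaw is None: yaw=np.degrees(np.arctan2(R[1,1],R[0,1]))
    best=None
    for k in(0,180):
        a=np.radians(yaw+k); y=np.array([np.cos(a),np.sin(a),0]); x=np.array([0,0,-1.]); G=np.c_[x,y,np.cross(x,y)]
        w=Ro.from_matrix(R.T@G).as_rotvec()
        if best is None or np.linalg.norm(w)<np.linalg.norm(best[0]): best=(w,G)
    w,G=best; t=G.T@(np.array(p)-s["tcp_pos"])*100
    print("turn",w.round(3),"shift cm",t.round(2),"| J6",s["joints"][5].round(1),"t",round(s["time_s"],2))
def st():
    s,R=tool(); print("t",round(s["time_s"],2),"tcp",s["tcp_pos"].round(4),"jawyaw",np.degrees(np.arctan2(R[1,1],R[0,1])).round(2),"x",R[:,0].round(3),"F",s["contact_force"].round(2),"M",s["moment"].round(2),"w",round(s["gripper_width"],4),"j",s["joints"].round(0))
E
python3 - <<'E'
from h import *
st(); s,R=tool(); f,cx,cy,T=cam("wrist"); print(f,cx,cy)
print("cam in tool",R.T@(-T[:3,:3].T@T[:3,3]-s["tcp_pos"]),"axes\n",(T[:3,:3]@R).round(3))
print(R.round(3))
plan([.578,.10,.30],108)
plan([.578,.10,.30],18)
E
```

```text
t 1.1 tcp [0.3056 0.6019 0.2266] jawyaw -116.92 x [ 0.  0. -1.] F [-0.44  0.47 -0.01] M [-0.02  0.   -0.02] w 0.0873 j [ 80.  21.   1.   0. -70. -17.]
354.6822582932761 317.48153089534696 203.75412077905193
cam in tool [-0.15805596  0.00075375 -0.07430665] axes
 [[ 0.     1.    -0.   ]
 [-0.275  0.     0.962]
 [ 0.962 -0.     0.275]]
[[ 0.    -0.453 -0.892]
 [ 0.    -0.892  0.453]
 [-1.    -0.    -0.   ]]
turn [-0.784 -0.     0.   ] shift cm [ -7.34  56.15 -10.4 ] | J6 -16.5 t 1.1
turn [ 0.787 -0.     0.   ] shift cm [ -7.34 -10.4  -56.15] | J6 -16.5 t 1.1
```

```bash
python3 -m creep '[[0.131,0,0,-0.9,0,0,100],[0.131,0,0,-0.9,0,0,100],[0.131,0,0,-0.9,0,0,100],[0.131,0,0,-0.9,0,0,100],[0.131,0,0,-0.9,0,0,100],[0.131,0,0,-0.9,0,0,100]]'
python3 -m creep '[[0,0,0,-0.1,-0.61,-3.76,100],[0,0,0,-0.1,-0.61,-3.76,100],[0,0,0,-0.1,-0.61,-3.76,100],[0,0,0,-0.1,-0.61,-3.76,100],[0,0,0,-0.1,-0.61,-3.76,100],[0,0,0,-0.1,-0.61,-3.76,100],[0,0,0,-0.1,-0.61,-3.76,100],[0,0,0,-0.1,-0.61,-3.76,100]]'
python3 -m creep '[[0,0,0,-0.1,-0.61,-3.76,100],[0,0,0,-0.1,-0.61,-3.76,100],[0,0,0,-0.1,-0.61,-3.76,100],[0,0,0,-0.1,-0.61,-3.76,100],[0,0,0,-0.1,-0.61,-3.76,100],[0,0,0,-0.1,-0.61,-3.76,100],[0,0,0,-0.1,-0.61,-3.76,100],[0,0,0,-0.1,-0.61,-3.76,100]]'
python3 -m creep '[[0,0,0,0,0,0,100],[0,0,0,0,0,0,100],[0,0,0,0,0,0,100]]'
python3 - <<'E'
from h import *
st()
im,d=r.capture("wrist"); cv2.imwrite("pics/w1.png",im); np.save("w1.npy",d); np.savez("w1c.npz",T=cam("wrist")[3])
for q in("gauge","jaw","thumb_post","handle","spigot_a","jaw_face"):
    for m in r.masks_of(q,"wrist")[:4]:
        print(q,round(m["score"],2),np.round(m["rect"]))
E
```

```text
time_s: 1.7
tcp_pos: [0.3056, 0.6018, 0.2809]
eef_rot: [147.9, 90.0, -104.4]
contact_force: [0.3, -0.3, -1.2]
gripper_width: 0.0872
time_s: 2.5
tcp_pos: [0.4456, 0.3295, 0.2889]
eef_rot: [-56.1, 90.0, 52.0]
contact_force: [0.6, 0.2, -0.5]
gripper_width: 0.0873
time_s: 3.3
tcp_pos: [0.5853, 0.0586, 0.2969]
eef_rot: [-80.1, 90.0, 27.9]
contact_force: [0.8, 0.9, 0.3]
gripper_width: 0.0877
time_s: 3.6
tcp_pos: [0.5845, 0.0605, 0.2966]
eef_rot: [6.0, 90.0, 114.0]
contact_force: [0.3, -0.0, -0.9]
gripper_width: 0.0876
t 3.6 tcp [0.5845 0.0605 0.2966] jawyaw -161.94 x [-0.  0. -1.] F [ 0.34 -0.03 -0.91] M [ 0.08 -0.06 -0.  ] w 0.0876 j [ 25.  10.  -4.  -0. -75.  -7.]
gauge 0.8 [238.  20. 378. 279.]
jaw 0.65 [295.  76. 331. 157.]
thumb_post 0.95 [299.  77. 331. 151.]
handle 0.9 [247. 164. 364. 276.]
spigot_a 0.66 [248. 164. 363. 276.]
jaw_face 0.72 [298.  75. 329. 156.]
```

View pics/w1.png

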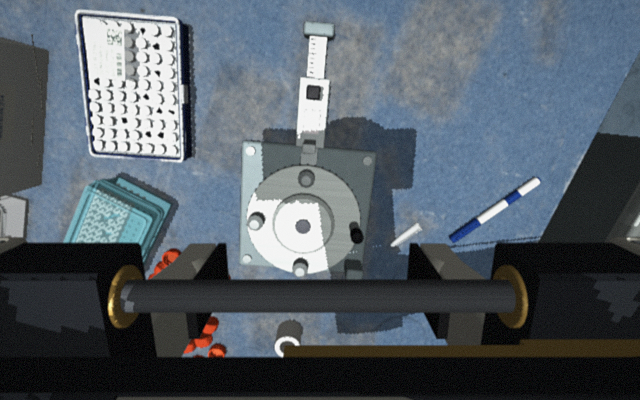

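```bash
cat >> h.py <<'E'
def cloud(n,d,box):
    u0,v0,u1,v1=box; v,u=np.mgrid[v0:v1,u0:u1]; uv=np.c_[u.ravel(),v.ravel()]; z=d[uv[:,1],uv[:,0]]; uv=uv[z>0]
    return uv,world(n,d,uv)
def blobs(n,d,box,zlo,zhi,nmin=8):
    uv,P=cloud(n,d,box); ok=(P[:,2]>zlo)&(P[:,2]<zhi); m=np.zeros(d.shape,np.uint8); m[uv[ok,1],uv[ok,0]]=1
    k,l,s,c=cv2.connectedComponentsWithStats(m); lab=l[uv[:,1],uv[:,0]]
    for i in range(1,k):
        if s[i,4]>=nmin:
            Q=P[(lab==i)]; print("  blob px",c[i].round(1),"n",s[i,4],"mid",((Q.min(0)+Q.max(0))/2).round(4),"mean",Q.mean(0).round(4),"ext",np.ptp(Q,axis=0).round(3))
E
python3 - <<'E'
from h import *
d=np.load("w1.npy")
B=(235,20,385,285)
for lo,hi in((.005,.016),(.02,.028),(.032,.04),(.050,.060),(.066,.0735),(.0740,.082),(.084,.091),(.092,.1)):
    print(lo,hi); blobs("wrist",d,B,lo,hi,12)
# anvil circle, table circle
for lo,hi,rad in((.066,.0735,.0365),(.05,.06,.068)):
    uv,P=cloud("wrist",d,B); Q=P[(P[:,2]>lo)&(P[:,2]<hi)]; c=np.median(Q,0)[:2]
    ang=np.arctan2(*(Q[:,:2]-c).T[::-1]); rr=np.hypot(*(Q[:,:2]-c).T); E=[]
    for k in np.linspace(-np.pi,np.pi,49)[:-1]:
        s=abs((ang-k+np.pi)%(2*np.pi)-np.pi)<.065
        s&=rr<rad+.01
        if s.any(): E.append(Q[s][rr[s].argmax(),:2])
    print("circle",fitcircle(np.array(E)))
E
```

```text
0.005 0.016
  blob px [259.4 185.2] n 2976 mid [0.6392 0.1354 0.0105] mean [0.6464 0.1112 0.0119] ext [0.086 0.179 0.011]
  blob px [352.1 186.9] n 2734 mid [0.5362 0.1108 0.0105] mean [0.5325 0.0761 0.0118] ext [0.108 0.175 0.011]
0.02 0.028
  blob px [316.6  55.3] n 775 mid [ 0.6273 -0.0599  0.0244] mean [ 0.6245 -0.0585  0.0241] ext [0.035 0.051 0.007]
  blob px [308.8 157.8] n 195 mid [0.5982 0.052  0.0242] mean [0.5975 0.0546 0.024 ] ext [0.024 0.024 0.005]
  blob px [352.9 262.5] n 42 mid [0.4992 0.1701 0.0241] mean [0.4996 0.169  0.024 ] ext [0.02  0.008 0.008]
0.032 0.04
  blob px [311.9 112.7] n 1737 mid [0.6102 0.0031 0.036 ] mean [0.6101 0.0026 0.036 ] ext [0.049 0.082 0.007]
  blob px [352.5 266.9] n 49 mid [0.4987 0.1738 0.0359] mean [0.5009 0.1701 0.0358] ext [0.021 0.015 0.008]
0.05 0.06
  blob px [303.9 215.9] n 5937 mid [0.5817 0.1242 0.055 ] mean [0.5824 0.1183 0.055 ] ext [0.137 0.137 0.01 ]
0.066 0.0735
  blob px [306.  176.3] n 69 mid [0.5945 0.0706 0.07  ] mean [0.5953 0.0678 0.0713] ext [0.018 0.018 0.007]
  blob px [302.7 223.8] n 2718 mid [0.5816 0.1239 0.069
[... 736 characters left out ...]
0.6] n 108 mid [0.5687 0.1768 0.0763] mean [0.5687 0.1764 0.0764] ext [0.015 0.013 0.004]
0.084 0.091
  blob px [312.9  91.8] n 199 mid [ 0.615  -0.0187  0.0877] mean [ 0.615  -0.0185  0.0876] ext [0.015 0.015 0.005]
  blob px [308.4 148.2] n 134 mid [0.6025 0.0356 0.0867] mean [0.6024 0.0356 0.0878] ext [0.014 0.011 0.005]
  blob px [354.5 230.4] n 27 mid [0.5247 0.1073 0.0874] mean [0.5268 0.1057 0.0875] ext [0.011 0.009 0.007]
0.092 0.1
  blob px [356.7 237.1] n 131 mid [0.5236 0.1098 0.0955] mean [0.5239 0.1093 0.0965] ext [0.013 0.013 0.007]
circle (array([0.58407099, 0.12221824]), np.float64(0.03693797789282622))
circle (array([0.58218683, 0.12252424]), np.float64(0.06724058988495678))
```

```bash
python3 - <<'E'
from h import *
plan([.4225,.355,.16],13.25)
E
```

```text
turn [0.085 0.    0.   ] shift cm [13.67  9.03 32.37] | J6 -6.9 t 3.95
```

```bash
python3 -m creep '[[0.085,0,0,0,0,0,100],[0,0,0,0.7,0.9,3.24,100],[0,0,0,0.7,0.9,3.24,100],[0,0,0,1.3,0.9,3.24,100],[0,0,0,1.5,0.9,3.24,100],[0,0,0,1.5,0.9,3.24,100],[0,0,0,1.6,0.9,3.24,100],[0,0,0,1.6,0.9,3.24,100]]'
python3 -m creep '[[0,0,0,1.6,0.9,3.24,100],[0,0,0,1.6,0.9,3.24,100],[0,0,0,1.57,0.9,3.24,100],[0,0,0,0,0,0,100],[0,0,0,0,0,0,100],[0,0,0,0,0,0,100]]'
cat > sl.py <<'E'
from h import *
import sys
def sleeve(col,zt=.04,save=None,n="wrist"):
    im,d=r.capture(n); 
    if save: cv2.imwrite(f"pics/{save}.png",im)
    for m in r.masks_of("sleeve_"+col,n)[:2]:
        l,t,rr,b=[int(v) for v in m["rect"]]; uv,P=cloud(n,d,(max(l-4,0),max(t-4,0),min(rr+5,640),min(b+5,400)))
        Q=P[abs(P[:,2]-zt)<.004]
        if len(Q)<10: print("few",m["score"],m["rect"],np.percentile(P[:,2],[50,95])); continue
        c=(Q.min(0)+Q.max(0))/2; c=c[:2]; ang=np.arctan2(*(Q[:,:2]-c).T[::-1]); q=np.hypot(*(Q[:,:2]-c).T)
        E=[Q[s][q[s].argmax(),:2] for k in np.linspace(-np.pi,np.pi,37)[:-1] for s in[(abs((ang-k+np.pi)%(2*np.pi)-np.pi)<.1)&(q<.024)] if s.any()]
        cc,R=fitcircle(np.array(E)); print(col,round(m["score"],2),"rect",(l,t,rr,b),"bbox c",c.round(4),"circ",cc.round(4),round(R,4),"ztop",np.median(Q[:,2]).round(4))
E
python3 - <<'E'
from sl import *
st(); sleeve("blue",save="w2"); plan([.4225,.355,.020],13.25)
E
```

```text
time_s: 4.75
tcp_pos: [0.4708, 0.2679, 0.2073]
eef_rot: [-56.4, 90.0, 46.8]
contact_force: [0.4, 1.1, -1.3]
gripper_width: 0.0877
time_s: 5.35
tcp_pos: [0.4235, 0.355, 0.1603]
eef_rot: [-64.9, 90.0, 38.3]
contact_force: [-0.4, -0.1, -0.4]
gripper_width: 0.0873
t 5.35 tcp [0.4235 0.355  0.1603] jawyaw -166.81 x [ 0.  0. -1.] F [-0.42 -0.11 -0.37] M [ 0.04 -0.05  0.03] w 0.0873 j [ 60.  12. -20.   0. -58. -47.]
blue 0.91 rect (294, 168, 339, 221) bbox c [0.4245 0.3574] circ [0.4245 0.3576] 0.0176 ztop 0.0397
turn [-0.002  0.001  0.001] shift cm [14.05  0.12  0.06] | J6 -47.1 t 5.45
```

```bash
python3 -m creep '[[0,0,0,2.0,-0.15,0.22,100],[0,0,0,2.5,0,0,100],[0,0,0,2.5,0,0,100],[0,0,0,2.5,0,0,70],[0,0,0,2.5,0,0,70],[0,0,0,2.0,0,0,70],[0,0,0,0,0,0,70],[0,0,0,0,0,0,70]]' 15
python3 -c "
from h import *
st();plan([.4245,.3575,.020],13.25)"
python3 -m creep '[[0,0,0,0,0,0,38],[0,0,0,0,0,0,30],[0,0,0,0,0,0,20],[0,0,0,0,0,0,20],[0,0,0,0,0,0,20],[0,0,0,0,0,0,20]]' 15
python3 -c "
from h import *
st()"
```

```text
time_s: 6.25
tcp_pos: [0.4248, 0.3573, 0.0204]
eef_rot: [-125.6, 90.0, -22.4]
contact_force: [-0.4, -0.3, -0.5]
gripper_width: 0.0617
t 6.25 tcp [0.4248 0.3573 0.0204] jawyaw -166.86 x [ 0. -0. -1.] F [-0.42 -0.33 -0.51] M [ 0.1  -0.07  0.04] w 0.0617 j [ 60.  22. -28.   0. -39. -47.]
turn [-0.002 -0.     0.   ] shift cm [0.04 0.03 0.03] | J6 -47.2 t 6.25
time_s: 6.85
tcp_pos: [0.4244, 0.3579, 0.0205]
eef_rot: [-56.5, 89.9, 46.7]
contact_force: [-0.9, -0.5, 5.9]
gripper_width: 0.0358
t 6.85 tcp [0.4244 0.3579 0.0205] jawyaw -166.8 x [ 0.001  0.001 -1.   ] F [-0.92 -0.47  5.88] M [-0.17  0.43  0.  ] w 0.0358 j [ 60.  22. -28.   0. -39. -47.]
```

```bash
python3 -m creep '[[0,0,0,-1.5,0,0,20],[0,0,0,-3,0,0,20],[0,0,0,-4,0,0,20],[0,0,0,-4,0,0,20],[0,0,0,-1.5,-1.0,-3.19,20],[0,0,0,0,-1.0,-3.19,20],[0,0,0,0,-1.0,-3.19,20],[0,0,0,0,-1.0,-3.19,20]]' 15
python3 -m creep '[[0,0,0,0,-1.0,-3.19,20],[0,0,0,0,-1.0,-3.19,20],[0,0,0,0,-1.0,-3.19,20],[0,0,0,0,-1.0,-3.19,20],[0,0,0,0,-1.0,-3.19,20],[0,0,0,0,-1.0,-3.19,20],[0,0,0,0,0,0,20],[0,0,0,0,0,0,20]]' 15
python3 - <<'E'
from sl import *
st(); s,R=tool(); im,d=r.capture("wrist"); cv2.imwrite("pics/w3.png",im); np.save("w3.npy",d)
a=np.array([.5945,.0705,.077]); print("spigot a px",proj("wrist",[a,[.5945,.0705,.055]]), "tcp px",proj("wrist",s["tcp_pos"]), "sleeve bottom px",proj("wrist",s["tcp_pos"]-[0,0,.02]))
for lo,hi in((.0715,.08),(.084,.0905)): print(lo); blobs("wrist",d,(200,40,440,330),lo,hi,12)
plan([.5945,.0705,.105],13.25)
E
```

```text
time_s: 7.65
tcp_pos: [0.4925, 0.2413, 0.16]
eef_rot: [-18.3, 90.0, 84.9]
contact_force: [1.1, -0.0, -0.3]
gripper_width: 0.0363
time_s: 8.45
tcp_pos: [0.5942, 0.0689, 0.1593]
eef_rot: [87.5, 89.9, -169.4]
contact_force: [0.3, 0.1, -1.1]
gripper_width: 0.0356
t 8.45 tcp [0.5942 0.0689 0.1593] jawyaw -166.93 x [-0.001 -0.    -1.   ] F [ 0.28  0.06 -1.07] M [ 0.1   0.01 -0.01] w 0.0356 j [ 25.  16. -15.  -0. -59. -12.]
spigot a px [[315.92860416 212.97139547]
 [316.03505733 204.40018931]] tcp px [[316.69936447 260.83951971]] sleeve bottom px [[316.75994068 244.93780972]]
0.0715
  blob px [313.8  87.6] n 34 mid [ 0.614  -0.0123  0.0782] mean [ 0.615  -0.0117  0.0783] ext [0.015 0.005 0.003]
  blob px [316.8 156.7] n 35 mid [0.603  0.0319 0.0755] mean [0.6029 0.0316 0.0751] ext [0.013 0.003 0.008]
  blob px [316.2 209.7] n 352 mid [0.5943 0.0696 0.075 ] mean [0.5948 0.0687 0.0751] ext [0.018 0.015 0.007]
0.084
  blob px [316.1  76.4] n 531 mid [ 0.6148 -0.0179  0.0871] mean [ 0.6149 -0.018   0.0876] ext [0.015 0.015 0.006]
  blob px [316.5 166.5] n 341 mid [0.602  0.0364 0.0871] mean [0.6021 0.0361 0.0878] ext [0.015 0.012 0.005]
turn [-0.002  0.    -0.001] shift cm [ 5.44 -0.07  0.08] | J6 -12.2 t 8.5
```

View pics/w3.png

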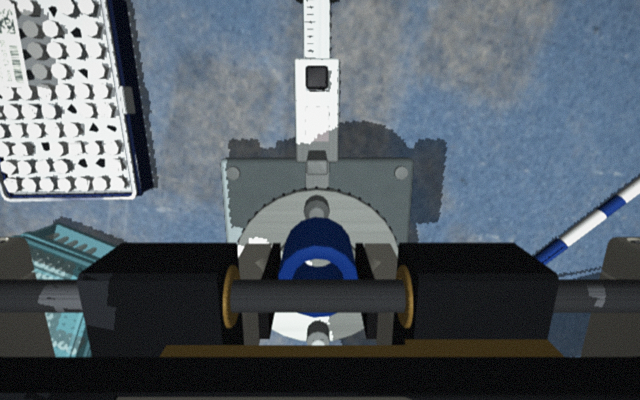

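```bash
python3 - <<'E'
from sl import *
d=np.load("w3.npy"); im=cv2.imread("pics/w3.png"); s,_=tool()
uv,P=cloud("wrist",d,(270,210,365,320)); c=im[uv[:,1],uv[:,0]].astype(int); b=(c[:,0]>c[:,2]+60)
Q=P[b]; print(Q.min(0),Q.max(0)); T=Q[Q[:,2]>s["tcp_pos"][2]+.014]; print(len(T),np.median(T[:,2]),T.min(0),T.max(0))
# side: fit circle to the cylinder wall points
W=Q[(Q[:,2]<s["tcp_pos"][2]+.012)&(Q[:,2]>s["tcp_pos"][2]-.018)]; print("wall",len(W),fitcircle(W[:,:2]))
print("tcp",s["tcp_pos"])
E
```

```text
[0.57714055 0.03561187 0.14021311] [0.61105904 0.08747195 0.23838515]
1401 0.17854753234115683 [0.57714055 0.03561187 0.17641757] [0.61105904 0.08747195 0.23838515]
wall 10 (array([0.59362516, 0.06843115]), np.float64(0.011814808483474123))
tcp [0.5939577  0.06954324 0.15944065]
```

```bash
python3 -m creep '[[0,0,0,2.0,-0.07,0.08,20],[0,0,0,2.0,0,0,20],[0,0,0,1.4,0,0,20],[0,0,0,0,0,0,20],[0,0,0,0,0,0,20]]' 15
python3 -c "
from h import *
st();plan([.5945,.0705,.076],13.25)"
python3 -m creep '[[0,0,0,0.4,0,0,20],[0,0,0,0.4,0,0,20],[0,0,0,0.2,0,0,20],[0,0,0,0.2,0,0,20],[0,0,0,0,0,0,20],[0,0,0,0,0,0,20]]' 15
python3 -c "
from h import *
st();plan([.5945,.0705,.076],13.25)"
```

```text
time_s: 9.0
tcp_pos: [0.5949, 0.0712, 0.1062]
eef_rot: [163.4, 90.0, -93.3]
contact_force: [1.3, -0.6, -0.7]
gripper_width: 0.0358
t 9.0 tcp [0.5949 0.0712 0.1062] jawyaw -166.76 x [-0. -0. -1.] F [ 1.28 -0.6  -0.75] M [ 0.04 -0.1   0.02] w 0.0358 j [ 26.  19. -18.   0. -53. -12.]
turn [-0. -0. -0.] shift cm [ 3.02  0.05 -0.05] | J6 -12.3 t 9.0
time_s: 9.6
tcp_pos: [0.5949, 0.0706, 0.0939]
eef_rot: [156.4, 90.0, -100.4]
contact_force: [0.0, -0.3, -0.1]
gripper_width: 0.0355
t 9.6 tcp [0.5949 0.0706 0.0939] jawyaw -166.82 x [-0. -0. -1.] F [ 0.01 -0.34 -0.14] M [ 0.05 -0.04  0.01] w 0.0355 j [ 25.  20. -19.   0. -51. -12.]
turn [-0.001 -0.    -0.   ] shift cm [ 1.79  0.04 -0.  ] | J6 -12.3 t 9.6
```

```bash
python3 -m creep '[[0,0,0,0.4,0,0,20],[0,0,0,0.4,0,0,20],[0,0,0,0,0,0,20],[0,0,0,0,0,0,20]]' 15
python3 -m creep '[[0,0,0,0.4,0,0,20],[0,0,0,0.4,0,0,20],[0,0,0,0.2,0,0,20],[0,0,0,0.1,0,0,20],[0,0,0,0,0,0,20],[0,0,0,0,0,0,20]]' 15
python3 -c "
from h import *
st();plan([.5945,.0705,.076],13.25)"
```

```text
time_s: 10.0
tcp_pos: [0.5947, 0.0706, 0.0856]
eef_rot: [106.1, 90.0, -150.7]
contact_force: [-0.4, 0.0, -0.6]
gripper_width: 0.0358
time_s: 10.6
tcp_pos: [0.5954, 0.0707, 0.0755]
eef_rot: [-99.0, 89.9, 4.3]
contact_force: [0.6, -0.3, 5.5]
gripper_width: 0.0357
t 10.6 tcp [0.5954 0.0707 0.0755] jawyaw -166.8 x [ 0.001  0.    -1.   ] F [ 0.58 -0.29  5.51] M [-0.1   0.13  0.04] w 0.0357 j [ 25.  21. -20.   0. -49. -12.]
turn [-0.001 -0.     0.001] shift cm [-0.05  0.09  0.  ] | J6 -12.3 t 10.6
```

```bash
python3 -m creep '[[0,0,0,0,0,0,55],[0,0,0,0,0,0,60],[0,0,0,0,0,0,60],[0,0,0,-3,0,0,60],[0,0,0,-4,0,0,70],[0,0,0,-3,0,0,80],[0,0,0,0,0,0,100],[0,0,0,0,0,0,100]]' 15
python3 -c "
from sl import *
st();sleeve('blue',.095)"
python3 -m creep '[[0,0,0,0,-0.1,3,100],[0,0,0,0,-0.1,3,100],[0,0,0,0,-0.1,3,100],[0,0,0,0,-0.1,3,100],[0,0,0,0,-0.1,3,100],[0,0,0,0,-0.1,3,100],[0,0,0,0,-0.1,3,100],[0,0,0,0,-0.1,3,100]]'
python3 -m creep '[[0,0,0,0,0,0.25,100],[0,0,0,0,0,0,100],[0,0,0,0,0,0,100]]'
python3 -c "
from sl import *
st();sleeve('white',.04,'w4')"
```

```text
time_s: 11.4
tcp_pos: [0.5949, 0.0708, 0.1753]
eef_rot: [-64.2, 89.9, 39.0]
contact_force: [0.6, 0.5, -0.2]
gripper_width: 0.0792
t 11.4 tcp [0.5949 0.0708 0.1753] jawyaw -166.83 x [ 0.001  0.001 -1.   ] F [ 0.58  0.51 -0.2 ] M [0.11 0.03 0.02] w 0.0792 j [ 25.  16. -13.  -0. -61. -12.]
blue 0.57 rect (294, 178, 344, 235) bbox c [0.5932 0.0702] circ [0.5932 0.0701] 0.0175 ztop 0.093
time_s: 12.3
tcp_pos: [0.5469, 0.3069, 0.1732]
eef_rot: [120.0, 89.8, -136.9]
contact_force: [0.3, -0.4, -0.3]
gripper_width: 0.0874
time_s: 12.6
tcp_pos: [0.547, 0.3077, 0.1739]
eef_rot: [121.1, 89.9, -135.7]
contact_force: [0.5, -0.7, 0.4]
gripper_width: 0.0876
t 12.6 tcp [0.547  0.3077 0.1739] jawyaw -166.83 x [-0.001 -0.001 -1.   ] F [ 0.45 -0.7   0.38] M [-0.02 -0.02  0.02] w 0.0876 j [ 47.  18. -10.  -0. -62. -34.]
white 0.59 rect (295, 164, 337, 219) bbox c [0.5474 0.3098] circ [0.5474 0.3098] 0.0176 ztop 0.0402
```

```bash
python3 -m creep '[[0,0,0,2.4,-0.09,0.2,100],[0,0,0,3,0,0,100],[0,0,0,3,0,0,100],[0,0,0,3,0,0,70],[0,0,0,2,0,0,70],[0,0,0,2.0,0,0,70],[0,0,0,0,0,0,70],[0,0,0,0,0,0,70]]' 15
python3 -c "
from h import *
st();plan([.5474,.3098,.020],13.25)"
python3 -m creep '[[0,0,0,0,0,0,38],[0,0,0,0,0,0,30],[0,0,0,0,0,0,20],[0,0,0,0,0,0,20],[0,0,0,0,0,0,20],[0,0,0,0,0,0,20]]' 15
python3 -c "
from h import *
st();plan([.6349,.1366,.16],13.25)"
```

```text
time_s: 13.5
tcp_pos: [0.5481, 0.3101, 0.0211]
eef_rot: [150.0, 90.0, -106.9]
contact_force: [0.1, 0.0, -0.2]
gripper_width: 0.062
t 13.5 tcp [0.5481 0.3101 0.0211] jawyaw -166.86 x [-0.    -0.001 -1.   ] F [ 0.11  0.02 -0.16] M [ 0.05 -0.05 -0.05] w 0.062 j [ 47.  27. -18.   0. -44. -34.]
turn [-0.002 -0.    -0.   ] shift cm [ 0.11  0.07 -0.01] | J6 -34.1 t 13.5
time_s: 14.1
tcp_pos: [0.548, 0.311, 0.0216]
eef_rot: [-68.7, 90.0, 34.4]
contact_force: [-1.5, -0.1, 5.9]
gripper_width: 0.036
t 14.1 tcp [0.548  0.311  0.0216] jawyaw -166.81 x [ 0.001  0.    -1.   ] F [-1.54 -0.1   5.86] M [-0.08  0.64 -0.  ] w 0.036 j [ 47.  27. -18.   0. -44. -34.]
turn [-0.001  0.     0.001] shift cm [-13.84  -4.47 -18.97] | J6 -34.1 t 14.1
```

```bash
python3 -m creep '[[0,0,0,-1.5,0,0,20],[0,0,0,-3,0,0,20],[0,0,0,-4,0,0,20],[0,0,0,-4,0,0,20],[0,0,0,-1.4,0,0,20],[0,0,0,0,-0.75,-3.16,20],[0,0,0,0,-0.75,-3.16,20],[0,0,0,0,-0.75,-3.16,20]]' 15
python3 -m creep '[[0,0,0,0,-0.75,-3.16,20],[0,0,0,0,-0.75,-3.16,20],[0,0,0,0,-0.73,-3.16,20],[0,0,0,0,0,0,20],[0,0,0,0,0,0,20],[0,0,0,0,0,0,20]]' 15
python3 - <<'E'
from sl import *
st(); s,R=tool(); im,d=r.capture("wrist"); cv2.imwrite("pics/w5.png",im)
blobs("wrist",d,(200,40,440,330),.0715,.08,12)
uv,P=cloud("wrist",d,(270,210,365,320)); z=s["tcp_pos"][2]
T=P[(abs(P[:,2]-z-.019)<.005)&(np.hypot(*(P[:,:2]-s["tcp_pos"][:2]).T)<.02)]
c=(T-s["tcp_pos"])@R; print("ring in tool: y",c[:,1].min(),c[:,1].max(),"z",c[:,2].min(),c[:,2].max(),"h",np.median(c[:,0]),len(T))
plan([.6349,.1366,.105],13.25)
E
```

```text
time_s: 14.9
tcp_pos: [0.5912, 0.2228, 0.1594]
eef_rot: [75.5, 90.0, 178.7]
contact_force: [0.2, 0.3, -1.0]
gripper_width: 0.0355
time_s: 15.5
tcp_pos: [0.6342, 0.1367, 0.1594]
eef_rot: [83.7, 90.0, -173.1]
contact_force: [-0.9, 0.1, -1.1]
gripper_width: 0.0351
t 15.5 tcp [0.6342 0.1367 0.1594] jawyaw -166.82 x [-0.001 -0.    -1.   ] F [-0.94  0.1  -1.09] M [ 0.09 -0.05  0.02] w 0.0351 j [ 29.  21.  -8.  -0. -61. -16.]
  blob px [390.7  77.1] n 40 mid [0.6083 0.0377 0.0756] mean [0.6087 0.0382 0.0758] ext [0.003 0.009 0.008]
  blob px [377.  124.9] n 98 mid [0.6066 0.071  0.0758] mean [0.6091 0.0692 0.0763] ext [0.012 0.033 0.008]
  blob px [397.2 132.8] n 456 mid [0.5937 0.071  0.0752] mean [0.5944 0.0711 0.0757] ext [0.015 0.018 0.007]
  blob px [408.1 137.2] n 130 mid [0.5894 0.0713 0.0758] mean [0.5865 0.0722 0.0758] ext [0.012 0.022 0.008]
  blob px [316.1 207.6] n 342 mid [0.6348 0.136  0.075 ] mean [0.6354 0.1346 0.0751] ext [0.017 0.015 0.007]
  blob px [392.  209.5] n 451 mid [0.5814 0.1244 0.0734] mean [0.5817 0.1242 0.0729] ext [0.018 0.018 0.004]
ring in tool: y -0.01765939898437675 0.018221508573917414 z -0.017865632362003097 0.017856920851951237 h -0.018125700964978956 1819
turn [-0.001  0.    -0.   ] shift cm [ 5.46 -0.06 -0.06] | J6 -16.2 t 15.55
```

```bash
python3 -m creep '[[0,0,0,2.0,-0.06,-0.06,20],[0,0,0,2.0,0,0,20],[0,0,0,1.4,0,0,20],[0,0,0,0.4,0,0,20],[0,0,0,0.4,0,0,20],[0,0,0,0.4,0,0,20],[0,0,0,0,0,0,20],[0,0,0,0,0,0,20]]' 15
python3 -c "
from h import *
st();plan([.6349,.1366,.076],13.25)"
python3 -m creep '[[0,0,0,0.4,0,0,20],[0,0,0,0.4,0,0,20],[0,0,0,0,0,0,20],[0,0,0,0,0,0,20]]' 15
python3 -c "
from h import *
st();plan([.6349,.1366,.076],13.25)"
```

```text
time_s: 16.35
tcp_pos: [0.6356, 0.136, 0.0944]
eef_rot: [-84.1, 90.0, 19.1]
contact_force: [0.5, 0.1, 0.3]
gripper_width: 0.0357
t 16.35 tcp [0.6356 0.136  0.0944] jawyaw -166.82 x [ 0.001  0.    -1.   ] F [0.48 0.11 0.29] M [ 0.07 -0.07  0.01] w 0.0357 j [ 29.  24. -12.   0. -54. -16.]
turn [-0.001  0.     0.001] shift cm [1.84 0.05 0.07] | J6 -16.1 t 16.35
time_s: 16.75
tcp_pos: [0.6352, 0.1358, 0.0857]
eef_rot: [108.6, 90.0, -148.2]
contact_force: [-0.0, 0.7, -1.0]
gripper_width: 0.0355
t 16.75 tcp [0.6352 0.1358 0.0857] jawyaw -166.82 x [-0. -0. -1.] F [-0.03  0.73 -0.95] M [ 0.09  0.01 -0.01] w 0.0355 j [ 29.  25. -13.   0. -53. -16.]
turn [-0.001 -0.    -0.   ] shift cm [0.97 0.02 0.08] | J6 -16.1 t 16.75
```

```bash
python3 -m creep '[[0,0,0,0.4,0,0.04,20],[0,0,0,0.3,0,0,20],[0,0,0,0.2,0,0,20],[0,0,0,0.1,0,0,20],[0,0,0,0,0,0,20],[0,0,0,0,0,0,20]]' 15
python3 -m creep '[[0,0,0,0,0,0,48],[0,0,0,0,0,0,48],[0,0,0,-3,0,0,48],[0,0,0,-4,0,0,70],[0,0,0,-3,0,0,80],[0,0,0,0,0,0,80],[0,0,0,0,0,0,100]]' 15
python3 - <<'E'
from sl import *
st();sleeve('white',.095);sleeve('blue',.095)
im,d=r.capture("wrist"); cv2.imwrite("pics/w6.png",im)
print("hi");blobs("wrist",d,(200,40,560,330),.092,.0985,12)
print("caliper");blobs("wrist",d,(350,0,500,200),.0845,.0905,12)
E
```

```text
time_s: 17.35
tcp_pos: [0.6351, 0.1361, 0.0765]
eef_rot: [169.4, 90.0, -87.4]
contact_force: [-3.0, 0.4, 5.6]
gripper_width: 0.0354
time_s: 18.05
tcp_pos: [0.6355, 0.1365, 0.1766]
eef_rot: [-66.4, 89.9, 36.8]
contact_force: [-0.8, -0.2, -0.8]
gripper_width: 0.0683
t 18.05 tcp [0.6355 0.1365 0.1766] jawyaw -166.83 x [ 0.001  0.001 -1.   ] F [-0.78 -0.18 -0.76] M [ 0.02  0.05 -0.01] w 0.0683 j [ 29.  20.  -7.  -0. -63. -16.]
white 0.61 rect (295, 172, 344, 239) bbox c [0.6336 0.135 ] circ [0.6336 0.1349] 0.0175 ztop 0.0928
white 0.47 rect (304, 113, 489, 277) bbox c [0.5824 0.1028] circ [0.5823 0.1034] 0.0245 ztop 0.0931
blue 0.96 rect (365, 107, 426, 161) bbox c [0.5941 0.0708] circ [0.5941 0.0708] 0.0177 ztop 0.0944
hi
  blob px [398.7 133.9] n 1440 mid [0.5943 0.0709 0.0943] mean [0.5945 0.0705 0.0946] ext [0.035 0.035 0.005]
  blob px [316.6 211.3] n 1214 mid [0.6348 0.1355 0.0946] mean [0.6351 0.135  0.0946] ext [0.035 0.035 0.005]
  blob px [479.  213.1] n 336 mid [0.5236 0.1104 0.0953] mean [0.5244 0.1099 0.0962] ext [0.014 0.014 0.006]
caliper
  blob px [399.5  78. ] n 360 mid [0.6023 0.0358 0.0874] mean [0.6027 0.036  0.0877] ext [0.015 0.012 0.005]
  blob px [375.4 124.1] n 55 mid [0.609  0.0691 0.0875] mean [0.6101 0.068  0.0877] ext [0.006 0.023 0.006]
  blob px [408.1 137.6] n 81 mid [0.5878 0.071  0.0875] mean [0.5859 0.0716 0.0877] ext [0.01  0.022 0.006]
```

```bash
python3 -m creep '[[0,0,0,0,1.1,-2.93,60],[0,0,0,0,1.1,-2.93,50],[0,0,0,0,1.1,-2.93,45],[0,0,0,0,1.1,-2.93,45],[0,0,0,0,1.1,-2.93,45],[0,0,0,0,0,0,45],[0,0,0,0,0,0,45],[0,0,0,0,0,0,45]]' 10
python3 - <<'E'
from h import *
st(); im,d=r.capture("wrist"); cv2.imwrite("pics/w7.png",im)
blobs("wrist",d,(250,100,400,330),.0845,.0905,12)
plan([.615,-.0185,.058],13.25)
E
```

```text
time_s: 19.1
tcp_pos: [0.6151, -0.0185, 0.1755]
eef_rot: [88.3, 90.0, -168.5]
contact_force: [0.8, -0.3, -0.0]
gripper_width: 0.0395
t 19.1 tcp [ 0.6151 -0.0185  0.1755] jawyaw -166.81 x [-0. -0. -1.] F [ 0.82 -0.28 -0.05] M [ 0.05 -0.03  0.  ] w 0.0395 j [ 16.  17. -11.  -0. -62.  -3.]
  blob px [317.4 208.3] n 350 mid [ 0.6151 -0.0189  0.087 ] mean [ 0.6151 -0.0192  0.0873] ext [0.015 0.015 0.005]
  blob px [317.5 275. ] n 124 mid [0.6027 0.0331 0.087 ] mean [0.6028 0.0327 0.0874] ext [0.014 0.007 0.005]
  blob px [307.2 326.6] n 27 mid [0.599  0.0789 0.0873] mean [0.6004 0.0792 0.0869] ext [0.01  0.006 0.006]
  blob px [327.8 326.8] n 29 mid [0.5852 0.0751 0.0875] mean [0.5843 0.0754 0.0872] ext [0.005 0.009 0.006]
turn [-0.001 -0.    -0.   ] shift cm [11.75  0.02 -0.02] | J6 -3.2 t 19.15
```

```bash
python3 -m creep '[[0,0,0,2.5,0,0,45],[0,0,0,3,0,0,45],[0,0,0,3,0,0,45],[0,0,0,2,0,0,45],[0,0,0,1.2,0,0,45],[0,0,0,0,0,0,45],[0,0,0,0,0,0,45]]' 10
python3 -c "
from h import *
st();plan([.615,-.0187,.058],13.25)"
python3 -m creep '[[0,0,0,0,0,0,20],[0,0,0,0,0,0,12],[0,0,0,0,0,0,5],[0,0,0,0,0,0,5],[0,0,0,0,0,0,5]]' 10
python3 -c "
from h import *
for i in range(3): st(); r.capture('wrist')"
```

```text
time_s: 19.85
tcp_pos: [0.6157, -0.0184, 0.0595]
eef_rot: [-114.3, 90.0, -11.1]
contact_force: [1.0, 0.8, 0.3]
gripper_width: 0.0389
t 19.85 tcp [ 0.6157 -0.0184  0.0595] jawyaw -166.77 x [ 0.001 -0.    -1.   ] F [0.97 0.83 0.29] M [ 0.1  -0.08  0.01] w 0.0389 j [ 16.  24. -19.   0. -48.  -3.]
turn [-0.    -0.     0.001] shift cm [ 0.15  0.07 -0.01] | J6 -3.2 t 19.85
time_s: 20.35
tcp_pos: [0.6153, -0.0189, 0.0594]
eef_rot: [-99.3, 90.0, 3.8]
contact_force: [-0.2, 0.4, 2.6]
gripper_width: 0.0141
t 20.35 tcp [ 0.6153 -0.0189  0.0594] jawyaw -166.82 x [ 0.001  0.    -1.   ] F [-0.15  0.38  2.64] M [ 0.04  0.12 -0.01] w 0.0141 j [ 16.  24. -19.   0. -48.  -3.]
t 20.4 tcp [ 0.6153 -0.019   0.0593] jawyaw -166.82 x [ 0.001  0.    -1.   ] F [-0.51 -0.74  2.35] M [0.02 0.14 0.02] w 0.0137 j [ 16.  24. -19.   0. -48.  -3.]
t 20.45 tcp [ 0.6153 -0.019   0.0593] jawyaw -166.82 x [ 0.001 -0.    -1.   ] F [-0.78 -0.52  4.01] M [-0.13  0.17 -0.02] w 0.0139 j [ 16.  24. -19.   0. -48.  -3.]
```

```bash
python3 -m creep '[[0,0,0,-0.03,0,0.2,5],[0,0,0,0,0,0.2,5],[0,0,0,0,0,0.2,5],[0,0,0,0,0,0.2,5],[0,0,0,0,0,0.1,5],[0,0,0,0,0,0,5],[0,0,0,0,0,0,5],[0,0,0,0,0,0,5]]' 10
cat > fo.py <<'E'
from h import *
# gauge-frame reading: mean of a few states (each camera call yields a new one)
def fg(k=4,save=None):
    F=[];P=[];M=[]; a=np.radians(13.2); gx=np.array([np.cos(a),np.sin(a),0]); gy=np.array([-np.sin(a),np.cos(a),0])
    for i in range(k):
        s=r.get_state(); F.append(s["contact_force"]); P.append(s["tcp_pos"]); M.append(s["moment"]); im,d=r.capture("wrist")
    F=np.mean(F,0);P=np.mean(P,0);M=np.mean(M,0); c=np.array([.5817,.1238])
    print("t",round(s["time_s"],2),"F gx,gy,z",(F@gx).round(2),(F@gy).round(2),F[2].round(2),"M gx",(M@gx).round(2),"| post d",(-(P[:2]-c)@gy[:2]*1000).round(2),"caliper~",(-(P[:2]-c)@gy[:2]*1000-61-68.5).round(2),"mm z",P[2].round(4))
    if save: cv2.imwrite(f"pics/{save}.png",im)
    return im,d
E
python3 -c "
from fo import *
fg()"
```

```text
time_s: 21.3
tcp_pos: [0.6131, -0.0099, 0.0591]
eef_rot: [-53.0, 90.0, 50.2]
contact_force: [1.3, 1.2, 3.0]
gripper_width: 0.0141
t 21.45 F gx,gy,z 0.67 0.49 3.2 M gx 0.32 | post d 137.41 caliper~ 7.91 mm z 0.0592
```

```bash
python3 -m creep '[[0,0,0,-0.06,0,0,5],[0,0,0,0,0,0,5],[0,0,0,0,0,0,5]]' 10
python3 -c "
from fo import *
fg(6)"
python3 -m creep '[[0,0,0,-0.06,0,0,5],[0,0,0,0,0,0,5],[0,0,0,0,0,0,5]]' 10
python3 -c "
from fo import *
fg(6)"
```

```text
time_s: 21.8
tcp_pos: [0.613, -0.0099, 0.0594]
eef_rot: [11.9, 90.0, 115.0]
contact_force: [1.6, 2.0, -2.2]
gripper_width: 0.0139
t 22.05 F gx,gy,z 3.06 1.82 -3.48 M gx 0.53 | post d 137.39 caliper~ 7.89 mm z 0.0594
time_s: 22.4
tcp_pos: [0.6129, -0.0101, 0.0602]
eef_rot: [66.2, 90.0, 169.3]
contact_force: [4.5, 2.3, -6.4]
gripper_width: 0.0141
t 22.65 F gx,gy,z 4.25 1.54 -6.55 M gx 0.46 | post d 137.51 caliper~ 8.01 mm z 0.0602
```

```bash
python3 -m creep '[[0,0,0,0.08,0,0,5],[0,0,0,0,0,0,5],[0,0,0,0,0,0,5]]' 4
python3 -c "
from fo import *
fg(6)"
python3 -m creep '[[0,0,0,0,0,0.1,5],[0,0,0,0,0,0.1,5],[0,0,0,0,0,0,5],[0,0,0,0,0,0,5],[0,0,0,0,0,0,5]]' 4
python3 -c "
from fo import *
fg(6)"
```

```text
time_s: 23.0
tcp_pos: [0.6131, -0.0104, 0.06]
eef_rot: [-135.1, 90.0, -31.9]
contact_force: [2.8, -0.3, -0.2]
gripper_width: 0.0138
t 23.25 F gx,gy,z 2.36 -0.95 0.19 M gx -0.22 | post d 137.79 caliper~ 8.29 mm z 0.0599
time_s: 23.8
tcp_pos: [0.6126, -0.0082, 0.0596]
eef_rot: [-114.5, 90.0, -11.3]
contact_force: [1.9, -0.7, 2.8]
gripper_width: 0.014
t 24.05 F gx,gy,z 1.54 -1.44 2.64 M gx -0.46 | post d 135.56 caliper~ 6.06 mm z 0.0596
```

```bash
python3 -m creep '[[0,0,0,-0.03,0,0.05,5],[0,0,0,0,0,0,5],[0,0,0,0,0,0,5]]' 4
python3 -c "
from fo import *
fg(5)"
python3 -m creep '[[0,0,0,0,0,0.05,5],[0,0,0,0,0,0,5],[0,0,0,0,0,0,5]]' 4
python3 -c "
from fo import *
fg(5)"
python3 -m creep '[[0,0,0,0,0,0.05,5],[0,0,0,0,0,0,5],[0,0,0,0,0,0,5]]' 4
python3 -c "
from fo import *
fg(5,'w8')"
```

```text
time_s: 24.4
tcp_pos: [0.6125, -0.0076, 0.0598]
eef_rot: [-32.8, 90.0, 70.4]
contact_force: [3.2, -0.6, 0.6]
gripper_width: 0.014
t 24.6 F gx,gy,z 2.63 -1.31 0.22 M gx -0.37 | post d 134.96 caliper~ 5.46 mm z 0.0598
time_s: 24.95
tcp_pos: [0.6123, -0.0072, 0.0598]
eef_rot: [-50.9, 90.0, 52.3]
contact_force: [2.4, -0.6, -0.3]
gripper_width: 0.0141
t 25.15 F gx,gy,z 2.84 -1.07 -0.8 M gx -0.41 | post d 134.52 caliper~ 5.02 mm z 0.0598
time_s: 25.5
tcp_pos: [0.6122, -0.0067, 0.0599]
eef_rot: [-105.1, 90.0, -1.9]
contact_force: [3.3, -0.6, -0.8]
gripper_width: 0.0138
t 25.7 F gx,gy,z 3.3 -1.48 -0.77 M gx -0.46 | post d 134.04 caliper~ 4.54 mm z 0.0599
```

```bash
python3 -m creep '[[0,0,0,0,0,0.05,5],[0,0,0,0,0,0,5],[0,0,0,0,0,0,5]]' 4
python3 -c "
from fo import *
fg(4)"
python3 -m creep '[[0,0,0,0,0,0.05,5],[0,0,0,0,0,0,5],[0,0,0,0,0,0,5]]' 4
python3 -c "
from fo import *
fg(4,'w8')"
```

```text
time_s: 26.05
tcp_pos: [0.6121, -0.0062, 0.0599]
eef_rot: [-92.0, 90.0, 11.2]
contact_force: [2.8, -0.9, -0.5]
gripper_width: 0.0139
t 26.2 F gx,gy,z 2.88 -1.59 -0.59 M gx -0.61 | post d 133.55 caliper~ 4.05 mm z 0.0599
time_s: 26.55
tcp_pos: [0.612, -0.0059, 0.0599]
eef_rot: [179.1, 90.0, -77.7]
contact_force: [3.7, -2.0, -0.4]
gripper_width: 0.0141
t 26.7 F gx,gy,z 3.37 -3.57 -0.83 M gx -1.39 | post d 133.2 caliper~ 3.7 mm z 0.0599
```

View pics/w8.png

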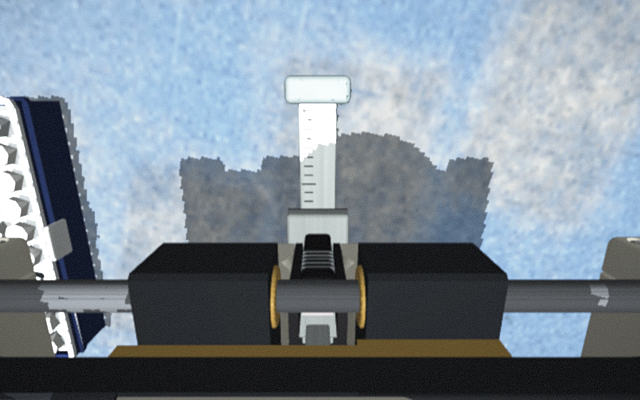

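```bash
python3 -m creep '[[0,0,0,0,0,0.02,5],[0,0,0,0,0,0,5],[0,0,0,0,0,0,5]]' 4
python3 -c "
from fo import *
fg(4)"
python3 -m creep '[[0,0,0,0,0,0,25],[0,0,0,0,0,0,25],[0,0,0,0,0,0,25],[0,0,0,0,0,0,25]]' 4
python3 -c "
from fo import *
im,d=fg(4,'w9')
blobs('wrist',d,(250,200,400,400),.0845,.0905,12)"
```

```text
time_s: 27.05
tcp_pos: [0.612, -0.0058, 0.0599]
eef_rot: [-176.8, 90.0, -73.6]
contact_force: [4.0, -4.2, -0.9]
gripper_width: 0.0141
t 27.2 F gx,gy,z 2.93 -4.77 -1.01 M gx -1.72 | post d 133.13 caliper~ 3.63 mm z 0.0599
time_s: 27.65
tcp_pos: [0.6115, -0.0054, 0.0597]
eef_rot: [74.2, 90.0, 177.4]
contact_force: [0.5, -0.5, 0.5]
gripper_width: 0.0214
t 27.8 F gx,gy,z -0.23 -0.38 0.14 M gx 0.06 | post d 132.67 caliper~ 3.17 mm z 0.0598
  blob px [269.6 265.4] n 78 mid [ 0.6325 -0.0128  0.0875] mean [ 0.6329 -0.0128  0.0878] ext [0.006 0.002 0.006]
  blob px [365.9 265.1] n 72 mid [ 0.5956 -0.0215  0.0875] mean [ 0.5953 -0.0216  0.0875] ext [0.005 0.002 0.006]
  blob px [286.6 269.5] n 71 mid [ 0.6257 -0.0108  0.0875] mean [ 0.6259 -0.0125  0.0877] ext [0.005 0.006 0.006]
  blob px [348.6 269.4] n 72 mid [ 0.6014 -0.0162  0.0875] mean [ 0.6016 -0.0183  0.0879] ext [0.004 0.006 0.006]
  blob px [316.8 274.9] n 235 mid [ 0.6132 -0.0118  0.0865] mean [ 0.6134 -0.0123  0.0865] ext [0.013 0.006 0.004]
```

```bash
python3 -m creep '[[0,0,0,0,0,0,40],[0,0,0,0,0,0,40],[0,0,0,-3,0,0,40],[0,0,0,-3,0,0,40],[0,0,0,-3,0,-2,40],[0,0,0,-3,0,-2,40],[0,0,0,0,0,0,40],[0,0,0,0,0,0,40]]' 4
python3 -c "
from fo import *
im,d=fg(2,'w10')
blobs('wrist',d,(250,100,400,360),.0845,.0905,12)
blobs('wrist',d,(250,100,400,360),.0915,.099,12)"
```

```text
time_s: 28.65
tcp_pos: [0.6212, -0.0448, 0.1804]
eef_rot: [-78.2, 89.9, 24.9]
contact_force: [-0.6, -0.0, -0.2]
gripper_width: 0.0351
t 28.7 F gx,gy,z 0.24 0.36 0.16 M gx 0.06 | post d 172.96 caliper~ 43.46 mm z 0.1799
  blob px [316.7 256.1] n 296 mid [ 0.6117 -0.0065  0.087 ] mean [ 0.6117 -0.0069  0.0868] ext [0.015 0.015 0.005]
  blob px [316.8 324.9] n 374 mid [0.595  0.0561 0.0875] mean [0.5979 0.052  0.0873] ext [0.033 0.029 0.006]
  blob px [316.7 337.7] n 350 mid [0.5949 0.0612 0.0939] mean [0.5963 0.0591 0.0938] ext [0.032 0.017 0.005]
```

View pics/w10.png

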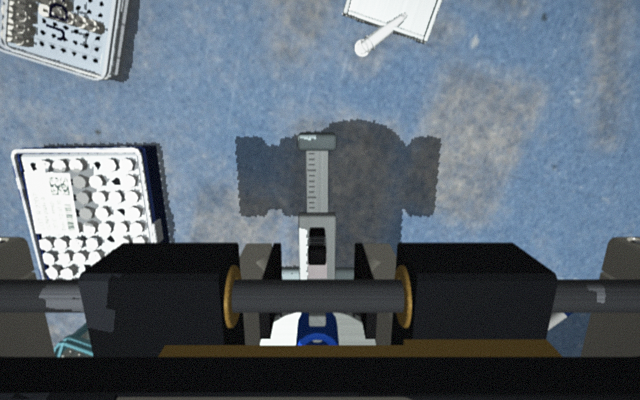

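```bash
python3 -m creep '[[0,0,0,3,0,2,45],[0,0,0,3,0.03,1.95,45],[0,0,0,3,0,0,45],[0,0,0,3,0,0,45],[0,0,0,0,0,0,45],[0,0,0,0,0,0,45]]' 8
python3 -c "
from h import *
st();plan([.6117,-.0067,.060],13.25)"
python3 -m creep '[[0,0,0,0,0,0,20],[0,0,0,0,0,0,12],[0,0,0,0,0,0,5],[0,0,0,0,0,0,5],[0,0,0,0,0,-0.3,5],[0,0,0,0,0,-0.6,5],[0,0,0,0,0,-0.6,5],[0,0,0,0,0,-0.5,5]]' 8
python3 -m creep '[[0,0,0,0,0,0,5],[0,0,0,0,0,0,25],[0,0,0,0,0,0,40],[0,0,0,0,0,0,45],[0,0,0,0,0,0,45]]' 8
python3 -m creep '[[0,0,0,-3,0,0,45],[0,0,0,-3,0,0,45],[0,0,0,-3,0,0,45],[0,0,0,-3,0,0,45],[0,0,0,0,0,0,45],[0,0,0,0,0,0,45]]' 8
python3 -c "
from fo import *
im,d=fg(2,'w11')
blobs('wrist',d,(250,100,400,360),.0845,.0905,12)
plan([.5236,.1104,.16],13.25-90)"
```

```text
time_s: 29.35
tcp_pos: [0.6113, -0.006, 0.0593]
eef_rot: [101.9, 89.9, -154.9]
contact_force: [0.6, 0.2, 0.9]
gripper_width: 0.0393
t 29.35 tcp [ 0.6113 -0.006   0.0593] jawyaw -166.78 x [-0.002 -0.001 -1.   ] F [0.64 0.21 0.94] M [ 0.08 -0.13 -0.01] w 0.0393 j [ 18.  23. -19.   0. -48.  -5.]
turn [-0.    -0.001 -0.003] shift cm [-0.07 -0.03 -0.07] | J6 -4.5 t 29.35
time_s: 30.15
tcp_pos: [0.6169, -0.0261, 0.0601]
eef_rot: [-97.3, 90.0, 5.9]
contact_force: [-0.4, 1.8, 2.7]
gripper_width: 0.0141
time_s: 30.65
tcp_pos: [0.616, -0.0255, 0.0596]
eef_rot: [87.7, 90.0, -169.1]
contact_force: [0.3, -0.7, 0.6]
gripper_width: 0.0375
time_s: 31.25
tcp_pos: [0.6164, -0.0253, 0.1805]
eef_rot: [-78.7, 89.9, 24.5]
contact_force: [-1.0, 0.3, -0.9]
gripper_width: 0.0397
t 31.3 F gx,gy,z -0.6 -0.17 -1.02 M gx 0.02 | post d 153.11 caliper~ 23.61 mm z 0.18
  blob px [316.2 206.3] n 335 mid [ 0.6162 -0.0265  0.0867] mean [ 0.6164 -0.0267  0.0868] ext [0.015 0.016 0.004]
  blob px [316.5 273.6] n 177 mid [0.6036 0.0268 0.0867] mean [0.6038 0.0263 0.0869] ext [0.015 0.01  0.004]
  blob px [298.1 315.2] n 20 mid [0.6095 0.0654 0.0877] mean [0.6099 0.0652 0.0876] ext [0.004 0.011 0.005]
  blob px [334.4 314.8] n 22 mid [0.5823 0.0581 0.0875] mean [0.5816 0.0581 0.0877] ext [0.008 0.007 0.006]
  blob px [315.9 334.3] n 130 mid [0.593  0.077  0.0875] mean [0.5919 0.0793 0.0876] ext [0.021 0.011 0.006]
turn [ 1.569e+00 -1.000e-03 -2.000e-03] shift cm [ 1.88 15.34 -5.84] | J6 -2.6 t 31.35
```

```bash
python3 -m creep '[[-0.143,0,0,0,0,0,45],[-0.143,0,0,0,0,0,45],[-0.143,0,0,0,0,0,45],[-0.143,0,0,0,0,0,45],[-0.143,0,0,0,0,0,45],[-0.143,0,0,0,0,0,45],[-0.143,0,0,0,0,0,45],[-0.143,0,0,0,0,0,45]]' 8
python3 -m creep '[[-0.143,0,0,0,0,0,45],[-0.143,0,0,0,0,0,45],[-0.141,0,0,0,0,0,45],[0,0,0,0,-3.07,1.18,45],[0,0,0,0,-3.07,1.18,45],[0,0,0,0,-3.07,1.18,45],[0,0,0,0,-3.07,1.18,45],[0,0,0,0,-3.06,1.18,45]]' 8
python3 -m creep '[[0,0,0,0,0,0,45],[0,0,0,0,0,0,45],[0,0,0,0,0,0,45]]'
python3 - <<'E'
from h import *
st(); im,d=r.capture("wrist"); cv2.imwrite("pics/w12.png",im)
blobs("wrist",d,(250,120,400,330),.0925,.099,12)
plan([.5236,.1104,.075],13.25-90)
E
```

```text
time_s: 32.15
tcp_pos: [0.6155, -0.0257, 0.1782]
eef_rot: [22.6, 89.8, -168.4]
contact_force: [0.9, -0.1, 0.2]
gripper_width: 0.0396
time_s: 32.95
tcp_pos: [0.5224, 0.1109, 0.1785]
eef_rot: [15.2, 89.9, -151.6]
contact_force: [0.3, -0.4, -0.6]
gripper_width: 0.0396
time_s: 33.25
tcp_pos: [0.5239, 0.1099, 0.1792]
eef_rot: [21.0, 89.9, -145.8]
contact_force: [0.1, -0.4, -0.7]
gripper_width: 0.0394
t 33.25 tcp [0.5239 0.1099 0.1792] jawyaw -76.82 x [-0.001 -0.001 -1.   ] F [ 0.09 -0.4  -0.67] M [-0.06  0.01 -0.01] w 0.0394 j [ 33.  10. -21.   0. -60.  70.]
  blob px [382.3 137.2] n 433 mid [0.5855 0.0768 0.0948] mean [0.5839 0.078  0.0947] ext [0.018 0.025 0.004]
  blob px [315.2 210.1] n 291 mid [0.5237 0.1104 0.0955] mean [0.5241 0.1106 0.0965] ext [0.013 0.013 0.006]
turn [-0.002  0.001 -0.   ] shift cm [10.43 -0.08  0.03] | J6 70.3 t 33.3
```

```bash
python3 -m creep '[[0,0,0,2.3,-0.07,0.03,45],[0,0,0,3,0,0,45],[0,0,0,3,0,0,45],[0,0,0,2,0,0,45],[0,0,0,0,0,0,45],[0,0,0,0,0,0,25],[0,0,0,0,0,0,10],[0,0,0,0,0,0,5]]' 15
python3 -m creep '[[0,0,0,0,0,0,5],[0,0,0,0,0,0,5]]' 15
python3 -c "
from h import *
st()"
python3 -m creep '[[0.0785,0,0,0,-0.471,-0.0185,5],[0.0785,0,0,0,-0.471,-0.0185,5],[0.0785,0,0,0,-0.471,-0.0185,5],[0.0785,0,0,0,-0.471,-0.0185,5],[0.0785,0,0,0,-0.471,-0.0185,5],[0,0,0,0,0,0,5],[0,0,0,0,0,0,5]]' 15
python3 -c "
from h import *
st(); s,R=tool(); v=s['tcp_pos'][:2]-[.5817,.1238]; print('r',np.hypot(*v),'ang gauge',np.degrees(np.arctan2(v[1],v[0]))-13.2)"
```

```text
time_s: 34.1
tcp_pos: [0.5243, 0.1112, 0.0782]
eef_rot: [-164.4, 89.9, 28.8]
contact_force: [0.1, -0.3, -0.3]
gripper_width: 0.0209
time_s: 34.3
tcp_pos: [0.524, 0.1112, 0.0778]
eef_rot: [-167.3, 89.9, 25.9]
contact_force: [-1.4, -0.9, 4.0]
gripper_width: 0.0137
t 34.3 tcp [0.524  0.1112 0.0778] jawyaw -76.8 x [ 0.002  0.001 -1.   ] F [-1.45 -0.9   4.  ] M [-0.11  0.31 -0.05] w 0.0137 j [ 33.  16. -28.   0. -46.  70.]
time_s: 35.0
tcp_pos: [0.5231, 0.1341, 0.0779]
eef_rot: [170.5, 89.9, -18.7]
contact_force: [-0.3, -3.1, 6.2]
gripper_width: 0.0135
t 35.0 tcp [0.5231 0.1341 0.0779] jawyaw -99.27 x [ 0.001 -0.    -1.   ] F [-0.34 -3.07  6.16] M [-1.18  0.17  0.09] w 0.0135 j [ 35.  16. -27.   0. -46.  45.]
r 0.05954215260921051 ang gauge 156.79339807482432
```

```bash
python3 -m creep '[[0.0785,0,0,0,-0.471,-0.0185,5],[0.0785,0,0,0,-0.471,-0.0185,5],[0.0785,0,0,0,-0.471,-0.0185,5],[0.0785,0,0,0,-0.471,-0.0185,5],[0.0785,0,0,0,-0.471,-0.0185,5],[0.0785,0,0,0,-0.471,-0.0185,5],[0.0785,0,0,0,-0.471,-0.0185,5],[0.0785,0,0,0,-0.471,-0.0185,5]]' 15
python3 -m creep '[[0.0785,0,0,0,-0.471,-0.0185,5],[0.0785,0,0,0,-0.471,-0.0185,5],[0.0785,0,0,0,-0.471,-0.0185,5],[0.0785,0,0,0,-0.471,-0.0185,5],[0.0785,0,0,0,-0.471,-0.0185,5],[0.0785,0,0,0,-0.471,-0.0185,5],[0.0785,0,0,0,-0.471,-0.0185,5],[0,0,0,0,0,0,5]]' 15
python3 -m creep '[[0,0,0,0,0,0,5],[0,0,0,0,0,0,5]]' 15
python3 -c "
from h import *
st(); s,R=tool(); v=s['tcp_pos'][:2]-[.5817,.1238]; print('r',np.hypot(*v),'ang gauge',np.degrees(np.arctan2(v[1],v[0]))-13.2)"
```

```text
time_s: 35.8
tcp_pos: [0.5407, 0.168, 0.0779]
eef_rot: [-110.3, 89.9, 24.3]
contact_force: [1.3, -0.2, 2.8]
gripper_width: 0.0132
time_s: 36.6
tcp_pos: [0.569, 0.183, 0.0779]
eef_rot: [-111.2, 89.9, -8.1]
contact_force: [-1.3, -2.1, 5.6]
gripper_width: 0.0134
time_s: 36.8
tcp_pos: [0.5686, 0.1829, 0.0779]
eef_rot: [-107.5, 89.9, -4.3]
contact_force: [-0.6, -2.2, 6.1]
gripper_width: 0.0131
t 36.8 tcp [0.5686 0.1829 0.0779] jawyaw -166.75 x [ 0.001 -0.    -1.   ] F [-0.56 -2.19  6.12] M [-0.74  0.1  -0.07] w 0.0131 j [ 37.  21. -20.   0. -49. -23.]
r 0.060539206272393176 ang gauge 89.28799044833988
```

```bash
python3 -m creep '[[0,0,0,0,0,0,25],[0,0,0,0,0,0,45],[0,0,0,0,0,0,45],[0,0,0,-3,0,0,45],[0,0,0,-4,0,0,45],[0,0,0,-3,0,0,45]]' 15
python3 -m creep '[[0,0,0,0,0.02,-3.07,45],[0,0,0,0,0.02,-3.07,45],[0,0,0,0,0.03,-3.07,45],[0,0,0,0,0.02,-3.07,45],[0,0,0,0,0,0,45],[0,0,0,0,0,0,45]]' 10
python3 - <<'E'
from h import *
st(); im,d=r.capture("wrist"); cv2.imwrite("pics/w13.png",im)
blobs("wrist",d,(180,20,460,330),.0915,.099,60)
blobs("wrist",d,(200,20,460,200),.0845,.0905,60)
E
```

```text
time_s: 37.4
tcp_pos: [0.5684, 0.1832, 0.1787]
eef_rot: [-96.6, 90.0, 6.7]
contact_force: [1.4, 0.6, -0.1]
gripper_width: 0.0392
time_s: 38.0
tcp_pos: [0.5953, 0.0627, 0.1766]
eef_rot: [75.6, 90.0, 178.7]
contact_force: [0.2, -0.8, -0.5]
gripper_width: 0.039
t 38.0 tcp [0.5953 0.0627 0.1766] jawyaw -166.85 x [-0.  0. -1.] F [ 0.18 -0.78 -0.49] M [ 0.08 -0.06 -0.  ] w 0.039 j [ 25.  16. -13.  -0. -61. -12.]
  blob px [318.7 221.8] n 1182 mid [0.5922 0.0711 0.0944] mean [0.5925 0.0703 0.0945] ext [0.035 0.036 0.006]
  blob px [316.1  76.5] n 453 mid [ 0.6167 -0.0253  0.0873] mean [ 0.6167 -0.0252  0.0876] ext [0.015 0.015 0.005]
  blob px [316.5 160.5] n 274 mid [0.6037 0.0289 0.0878] mean [0.6038 0.0287 0.0878] ext [0.015 0.012 0.004]
```

View pics/w13.png

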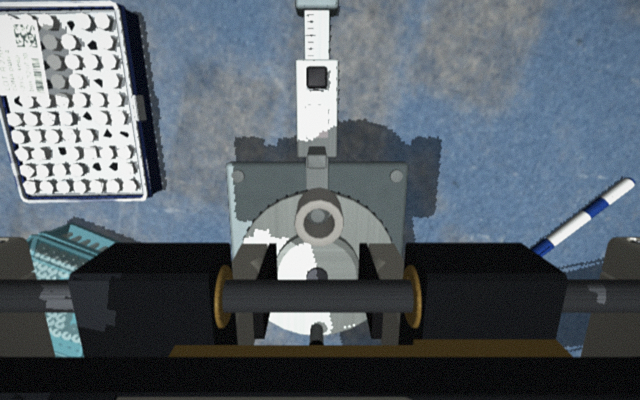

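```bash
python3 -m creep '[[0,0,0,0,0,-3.04,45],[0,0,0,0,0,-3.04,45],[0,0,0,0,0,-3.04,45],[0,0,0,0,0,0,45],[0,0,0,2.6,0,0,45],[0,0,0,3,0,0,45],[0,0,0,3,0,0,45],[0,0,0,3,0,0,45]]' 4
python3 -m creep '[[0,0,0,0,0,0,45],[0,0,0,0,0,0,45],[0,0,0,0,0,0,20],[0,0,0,0,0,0,12],[0,0,0,0,0,0,5],[0,0,0,0,0,0,5],[0,0,0,0,0,0,5]]' 4
python3 -c "
from fo import *
fg(3)"
```

```text
time_s: 38.85
tcp_pos: [0.6163, -0.0241, 0.06]
eef_rot: [-78.9, 90.0, 24.4]
contact_force: [-0.3, 0.6, 0.3]
gripper_width: 0.0396
time_s: 39.55
tcp_pos: [0.6168, -0.0255, 0.0616]
eef_rot: [-100.1, 89.9, 3.1]
contact_force: [0.5, -1.0, 2.3]
gripper_width: 0.0142
t 39.65 F gx,gy,z 0.62 -1.42 2.86 M gx -0.31 | post d 153.4 caliper~ 23.9 mm z 0.0616
```

Slide most of the way, then fine steps.

```bash
python3 -m creep '[[0,0,0,-0.03,0,0.3,5],[0,0,0,0,0,0.4,5],[0,0,0,0,0,0.4,5],[0,0,0,0,0,0.4,5],[0,0,0,0,0,0.2,5],[0,0,0,0,0,0.1,5],[0,0,0,0,0,0,5],[0,0,0,0,0,0,5]]' 4
python3 -c "
from fo import *
fg(4)"
python3 -m creep '[[0,0,0,0,0,0.05,5],[0,0,0,0,0,0,5],[0,0,0,0,0,0,5]]' 4
python3 -c "
from fo import *
fg(4)"
```

```text
time_s: 40.5
tcp_pos: [0.6124, -0.0076, 0.0612]
eef_rot: [-68.0, 90.0, 35.2]
contact_force: [2.7, -0.5, 3.4]
gripper_width: 0.014
t 40.65 F gx,gy,z 3.28 0.42 2.21 M gx 0.33 | post d 134.97 caliper~ 5.47 mm z 0.0611
time_s: 41.0
tcp_pos: [0.6123, -0.0075, 0.0613]
eef_rot: [-103.5, 90.0, -0.3]
contact_force: [4.7, 0.5, 2.1]
gripper_width: 0.014
t 41.15 F gx,gy,z 4.31 -0.97 2.44 M gx -0.33 | post d 134.79 caliper~ 5.29 mm z 0.0613
```

```bash
python3 -m creep '[[0,0,0,-0.02,0,0.05,5],[0,0,0,0,0,0,5],[0,0,0,0,0,0,5]]' 4
python3 -c "
from fo import *
fg(4)"
python3 -m creep '[[0,0,0,0,0,0.05,5],[0,0,0,0,0,0,5],[0,0,0,0,0,0,5]]' 4
python3 -c "
from fo import *
fg(4)"
python3 -m creep '[[0,0,0,0,0,0.03,5],[0,0,0,0,0,0,5],[0,0,0,0,0,0,5]]' 4
python3 -c "
from fo import *
fg(4)"
```

```text
time_s: 41.5
tcp_pos: [0.6121, -0.0069, 0.0614]
eef_rot: [-106.4, 90.0, -3.1]
contact_force: [5.0, 0.5, 1.7]
gripper_width: 0.0136
t 41.65 F gx,gy,z 4.77 -1.25 1.79 M gx -0.55 | post d 134.2 caliper~ 4.7 mm z 0.0614
time_s: 42.0
tcp_pos: [0.612, -0.0064, 0.0614]
eef_rot: [-91.5, 90.0, 11.8]
contact_force: [4.8, -0.8, 1.7]
gripper_width: 0.0139
t 42.15 F gx,gy,z 4.57 -1.25 1.79 M gx -0.46 | post d 133.67 caliper~ 4.17 mm z 0.0614
time_s: 42.5
tcp_pos: [0.6119, -0.0061, 0.0614]
eef_rot: [-92.3, 90.0, 10.9]
contact_force: [4.5, 0.1, 2.2]
gripper_width: 0.0144
t 42.65 F gx,gy,z 4.8 -1.22 2.03 M gx -0.51 | post d 133.37 caliper~ 3.87 mm z 0.0614
```

```bash
python3 -m creep '[[0,0,0,0,0,0.03,5],[0,0,0,0,0,0,5],[0,0,0,0,0,0,5]]' 4
python3 -c "
from fo import *
fg(4)"
python3 -m creep '[[0,0,0,0,0,0.02,5],[0,0,0,0,0,0,5],[0,0,0,0,0,0,5]]' 4
python3 -c "
from fo import *
fg(4)"
```

```text
time_s: 43.0
tcp_pos: [0.6118, -0.0058, 0.0614]
eef_rot: [-99.6, 90.0, 3.6]
contact_force: [5.1, -0.4, 2.8]
gripper_width: 0.0139
t 43.15 F gx,gy,z 4.63 -1.55 2.39 M gx -0.5 | post d 133.08 caliper~ 3.58 mm z 0.0614
time_s: 43.5
tcp_pos: [0.6118, -0.0056, 0.0614]
eef_rot: [-93.2, 90.0, 10.1]
contact_force: [5.6, -0.3, 2.4]
gripper_width: 0.0142
t 43.65 F gx,gy,z 4.81 -1.55 1.87 M gx -0.5 | post d 132.9 caliper~ 3.4 mm z 0.0614
```

```bash
python3 -m creep '[[0,0,0,0,0,0.03,5],[0,0,0,0,0,0,5],[0,0,0,0,0,0,5]]' 4
python3 -c "
from fo import *
fg(4)"
python3 -m creep '[[0,0,0,0,0,0.03,5],[0,0,0,0,0,0,5],[0,0,0,0,0,0,5]]' 4
python3 -c "
from fo import *
fg(4)"
```

```text
time_s: 44.0
tcp_pos: [0.6117, -0.0054, 0.0614]
eef_rot: [-102.3, 90.0, 0.9]
contact_force: [5.4, 0.2, 2.1]
gripper_width: 0.014
t 44.15 F gx,gy,z 4.92 -1.18 1.97 M gx -0.49 | post d 132.6 caliper~ 3.1 mm z 0.0614
time_s: 44.5
tcp_pos: [0.6117, -0.0051, 0.0614]
eef_rot: [-110.2, 90.0, -7.0]
contact_force: [5.5, -0.1, 1.6]
gripper_width: 0.0137
t 44.65 F gx,gy,z 4.67 -1.9 1.67 M gx -0.6 | post d 132.35 caliper~ 2.85 mm z 0.0614
```

```bash
python3 -m creep '[[0,0,0,0,0,0.03,5],[0,0,0,0,0,0,5],[0,0,0,0,0,0,5]]' 4
python3 -c "
from fo import *
fg(4)"
python3 -m creep '[[0,0,0,0,0,0.02,5],[0,0,0,0,0,0,5],[0,0,0,0,0,0,5]]' 4
python3 -c "
from fo import *
fg(4)"
```

```text
time_s: 45.0
tcp_pos: [0.6116, -0.0049, 0.0615]
eef_rot: [-117.6, 90.0, -14.4]
contact_force: [5.0, -2.0, 2.7]
gripper_width: 0.014
t 45.15 F gx,gy,z 4.7 -2.26 2.19 M gx -0.78 | post d 132.13 caliper~ 2.63 mm z 0.0615
time_s: 45.5
tcp_pos: [0.6116, -0.0048, 0.0614]
eef_rot: [-142.6, 90.0, -39.3]
contact_force: [5.0, -1.8, 2.3]
gripper_width: 0.0138
t 45.65 F gx,gy,z 4.98 -2.69 2.26 M gx -1.02 | post d 132.04 caliper~ 2.54 mm z 0.0615
```

```bash
python3 -m creep '[[0,0,0,0,0,0.03,5],[0,0,0,0,0,0,5],[0,0,0,0,0,0,5]]' 4
python3 -c "
from fo import *
fg(4)"
python3 -m creep '[[0,0,0,0,0,0.02,5],[0,0,0,0,0,0,5],[0,0,0,0,0,0,5]]' 4
python3 -c "
from fo import *
fg(4)"
```

```text
time_s: 46.0
tcp_pos: [0.6116, -0.0047, 0.0615]
eef_rot: [-153.6, 90.0, -50.4]
contact_force: [6.7, -2.1, 2.0]
gripper_width: 0.0141
t 46.15 F gx,gy,z 5.05 -3.42 1.93 M gx -1.35 | post d 131.93 caliper~ 2.43 mm z 0.0615
time_s: 46.5
tcp_pos: [0.6115, -0.0046, 0.0615]
eef_rot: [-158.0, 90.0, -54.7]
contact_force: [5.1, -3.3, 1.9]
gripper_width: 0.0138
t 46.65 F gx,gy,z 5.23 -4.26 2.13 M gx -1.63 | post d 131.88 caliper~ 2.38 mm z 0.0615
```

```bash
python3 -m creep '[[0,0,0,0,0,0,20],[0,0,0,0,0,0,40],[0,0,0,0,0,0,40],[0,0,0,0,0,0,40],[0,0,0,-3,0,0,40],[0,0,0,-3,0,0,40],[0,0,0,-3,0,-2,40],[0,0,0,-3,0,-2,40]]' 4
python3 -m creep '[[0,0,0,0,0,0,40],[0,0,0,0,0,0,40]]'
python3 -c "
from fo import *
im,d=fg(2,'w14')
blobs('wrist',d,(250,100,400,360),.0845,.0905,12)
blobs('wrist',d,(250,100,400,360),.0915,.099,12)"
```

```text
time_s: 47.5
tcp_pos: [0.6197, -0.043, 0.1823]
eef_rot: [75.9, 89.9, 179.2]
contact_force: [0.8, -0.0, 0.8]
gripper_width: 0.0348
time_s: 47.7
tcp_pos: [0.6201, -0.0433, 0.1816]
eef_rot: [-43.3, 90.0, 59.9]
contact_force: [0.5, -0.3, -1.3]
gripper_width: 0.0349
t 47.75 F gx,gy,z 0.1 -0.03 -1.1 M gx 0.13 | post d 171.24 caliper~ 41.74 mm z 0.1811
  blob px [315.6 254. ] n 299 mid [ 0.6117 -0.0061  0.0865] mean [ 0.6117 -0.0062  0.0866] ext [0.015 0.015 0.004]
  blob px [316.7 322.7] n 376 mid [0.5933 0.0568 0.0875] mean [0.5972 0.0523 0.0874] ext [0.033 0.029 0.006]
  blob px [317.6 336.1] n 395 mid [0.5928 0.0621 0.0939] mean [0.5946 0.0598 0.0939] ext [0.034 0.019 0.005]
```

```bash
python3 -m creep '[[0,0,0,3,0,1.9,45],[0,0,0,3,0,1.9,45],[0,0,0,3,0,0,45],[0,0,0,3,0,0,45],[0,0,0,0,0,0,45],[0,0,0,0,0,0,45],[0,0,0,0,0,0,20],[0,0,0,0,0,0,10]]' 8
python3 -m creep '[[0,0,0,0,0,0,5],[0,0,0,0,0,0,5],[0,0,0,0,0,-0.4,5],[0,0,0,0,0,-0.7,5],[0,0,0,0,0,-0.8,5],[0,0,0,0,0,-0.8,5],[0,0,0,0,0,-0.8,5],[0,0,0,0,0,-0.7,5]]' 8
python3 -m creep '[[0,0,0,0,0,0,5],[0,0,0,0,0,0,25],[0,0,0,0,0,0,40],[0,0,0,0,0,0,45],[0,0,0,-3,0,0,45],[0,0,0,-3,0,0,45],[0,0,0,-3,0,0,45],[0,0,0,-3,0,0,45]]' 8
python3 - <<'E'
from fo import *
im,d=fg(2,'w15')
blobs('wrist',d,(250,100,400,360),.0845,.0905,60)
plan([.5925,.0710,.17],13.25)
im,d=r.capture("top"); cv2.imwrite("pics/top1.png",im)
for q in("tray","sleeve_white","sleeve_blue"):
    for m in r.masks_of(q,"top")[:1]:
        v,u=np.nonzero(m["pixels"]); P=world("top",d,np.c_[u,v]); P=P[np.isfinite(P).all(1)]; Q=P[(P[:,2]>-.005)&(P[:,2]<.11)]
        rc=cv2.minAreaRect(Q[:,:2].astype(np.float32)*1000); print(q,m["score"],rc,np.percentile(Q[:,2],95))
E
```

```text
time_s: 48.6
tcp_pos: [0.6127, -0.0058, 0.063]
eef_rot: [-90.3, 89.9, 12.9]
contact_force: [-0.3, 0.3, 0.5]
gripper_width: 0.0288
time_s: 49.4
tcp_pos: [0.6219, -0.0478, 0.0616]
eef_rot: [-99.4, 90.0, 3.8]
contact_force: [1.3, 2.0, 3.2]
gripper_width: 0.0141
time_s: 50.2
tcp_pos: [0.6208, -0.0467, 0.1822]
eef_rot: [81.6, 89.9, -175.1]
contact_force: [-0.1, 0.1, -0.2]
gripper_width: 0.0395
t 50.25 F gx,gy,z 1.56 0.3 3.06 M gx -0.08 | post d 175.29 caliper~ 45.79 mm z 0.1851
  blob px [320.6 205.1] n 266 mid [ 0.6216 -0.0469  0.086 ] mean [ 0.6216 -0.047   0.0855] ext [0.014 0.015 0.003]
  blob px [320.  272.2] n 180 mid [0.6088 0.0077 0.0859] mean [0.609  0.0074 0.0858] ext [0.014 0.012 0.003]
  blob px [322.  329.2] n 180 mid [0.5934 0.0609 0.0875] mean [0.5954 0.0573 0.0874] ext [0.034 0.016 0.006]
turn [ 0.001 -0.001  0.007] shift cm [ 1.6   0.32 12.16] | J6 -0.4 t 50.3
tray 0.97 ((589.507568359375, -277.2919921875), (168.1201171875, 77.65862274169922), 85.57235717773438) 0.012564203296582584
sleeve_white 0.64 ((590.8552856445312, 72.40196228027344), (37.87267303466797, 33.7420768737793), 87.88617706298828) 0.09901726093511218
sleeve_blue 0.36 ((593.216064453125, 90.52732849121094), (124.14297485351562, 47.485023498535156), 21.90097427368164) 0.06577149489219489
```

```bash
python3 -m creep '[[0,0,0,0,0.08,3.04,60],[0,0,0,0,0.08,3.04,70],[0,0,0,0,0.08,3.04,70],[0,0,0,0,0.08,3.04,70],[0,0,0,0,0,0,70],[0,0,0,0,0,0,70],[0,0,0,0,0,0,70]]' 15
python3 - <<'E'
from sl import *
st(); im,d=r.capture("wrist"); cv2.imwrite("pics/w16.png",im)
blobs("wrist",d,(180,20,500,330),.0915,.099,60)
plan([.5925,.0710,.077],13.25)
E
```

```text
time_s: 51.2
tcp_pos: [0.5901, 0.0702, 0.1805]
eef_rot: [101.5, 89.9, -155.3]
contact_force: [0.6, -0.4, -0.5]
gripper_width: 0.0615
t 51.2 tcp [0.5901 0.0702 0.1805] jawyaw -166.77 x [-0.001 -0.001 -1.   ] F [ 0.59 -0.38 -0.51] M [ 0.02 -0.05  0.03] w 0.0615 j [ 26.  15. -14.  -0. -62. -12.]
  blob px [313.8 209.6] n 1173 mid [0.5924 0.0705 0.0947] mean [0.5926 0.0699 0.0947] ext [0.035 0.035 0.006]
  blob px [370.3 267.6] n 242 mid [0.5401 0.1051 0.0942] mean [0.5407 0.1048 0.0944] ext [0.012 0.02  0.005]
turn [-0.001 -0.    -0.001] shift cm [10.37 -0.24  0.05] | J6 -12.4 t 51.25
```

```bash
python3 -m creep '[[0,0,0,2.3,-0.24,0.03,70],[0,0,0,3,0,0,70],[0,0,0,3,0,0,70],[0,0,0,2,0,0,70],[0,0,0,0,0,0,70],[0,0,0,0,0,0,38],[0,0,0,0,0,0,20],[0,0,0,0,0,0,20]]' 15
python3 -m creep '[[0,0,0,0,0,0,20],[0,0,0,0,0,0,20],[0,0,0,0,0,0,20]]' 15
python3 -c "
from h import *
st()"
python3 -m creep '[[0,0,0,-1,0,0,20],[0,0,0,-1,0,0,20],[0,0,0,-2,0,0,20],[0,0,0,-3,0,0,20],[0,0,0,-3,0,0,20],[0,0,0,0,0,0,20],[0,0,0,0,0,0,20]]' 15
python3 -c "
from h import *
st();plan([.590,-.255,.18],13.25);plan([.590,-.255,.18],-4.4)"
```

```text
time_s: 52.05
tcp_pos: [0.5935, 0.0717, 0.0798]
eef_rot: [-81.7, 89.9, 21.5]
contact_force: [0.3, -0.1, 0.1]
gripper_width: 0.0428
time_s: 52.35
tcp_pos: [0.5933, 0.0717, 0.0794]
eef_rot: [-93.6, 89.9, 9.7]
contact_force: [-0.6, 0.0, 5.8]
gripper_width: 0.0353
t 52.35 tcp [0.5933 0.0717 0.0794] jawyaw -166.74 x [ 0.002  0.    -1.   ] F [-0.61  0.    5.79] M [-0.15  0.19  0.06] w 0.0353 j [ 26.  21. -20.   0. -49. -12.]
time_s: 53.05
tcp_pos: [0.5928, 0.0718, 0.1797]
eef_rot: [-69.7, 89.9, 33.5]
contact_force: [1.1, 0.0, -1.0]
gripper_width: 0.0357
t 53.05 tcp [0.5928 0.0718 0.1797] jawyaw -166.77 x [ 0.002  0.001 -1.   ] F [ 1.1   0.   -1.03] M [0.02 0.01 0.02] w 0.0357 j [ 26.  15. -13.  -0. -61. -12.]
turn [-0.     0.001  0.002] shift cm [-3.000e-02  7.770e+00 -3.175e+01] | J6 -12.4 t 53.05
turn [0.308 0.001 0.002] shift cm [-3.000e-02 -2.220e+00 -3.261e+01] | J6 -12.4 t 53.05
```

```bash
python3 -m creep '[[0,0,0,0,0.97,-3.97,20],[0,0,0,0,0.97,-3.97,20],[0,0,0,0,0.97,-3.97,20],[0,0,0,0,0.97,-3.97,20],[0,0,0,0,0.97,-3.97,20],[0,0,0,0,0.97,-3.97,20],[0,0,0,0,0.97,-3.97,20],[0,0,0,0,0.97,-3.97,20]]' 15
python3 -m creep '[[0,0,0,0,0,0,20],[0,0,0,0,0,0,20],[0,0,0,0,0,0,20]]' 15
python3 - <<'E'
from h import *
st(); im,d=r.capture("wrist"); 
m=r.masks_of("tray","wrist")[0]; print(m["score"],m["rect"])
v,u=np.nonzero(m["pixels"]); P=world("wrist",d,np.c_[u,v]); Q=P[(P[:,2]>.002)&(P[:,2]<.014)]
print(cv2.minAreaRect(Q[:,:2].astype(np.float32)*1000), np.percentile(Q[:,2],[5,50,95]))
a=np.radians(85.6); l=np.array([np.cos(a),np.sin(a)]); c=np.array([.591,-.276])
for k in(0,-.05): p=c+l*k; print(k,p,proj("wrist",[p[0],p[1],.004]))
cv2.imwrite("pics/w17.png",im)
E
```

```text
time_s: 53.85
tcp_pos: [0.5889, -0.2568, 0.1772]
eef_rot: [60.4, 89.9, 163.7]
contact_force: [-0.4, 0.2, -0.1]
gripper_width: 0.0352
time_s: 54.15
tcp_pos: [0.5894, -0.2548, 0.1776]
eef_rot: [57.6, 89.9, 160.9]
contact_force: [-0.5, 1.7, -0.4]
gripper_width: 0.0354
t 54.15 tcp [ 0.5894 -0.2548  0.1776] jawyaw -166.77 x [-0.001  0.    -1.   ] F [-0.47  1.67 -0.37] M [ 0.13 -0.06 -0.  ] w 0.0354 j [ -6.  19.  -8.  -0. -63.  19.]Traceback (most recent call last):
  File "<stdin>", line 3, in <module>
IndexError: list index out of range
```

```bash
python3 - <<'E'
from h import *
im,d=r.capture("wrist"); cv2.imwrite("pics/w17.png",im)
uv,P=cloud("wrist",d,(150,0,500,235)); Q=P[(P[:,2]>.0025)&(P[:,2]<.014)]
print(cv2.minAreaRect(Q[:,:2].astype(np.float32)*1000), np.percentile(Q[:,2],[5,50,95]))
a=np.radians(85.6); l=np.array([np.cos(a),np.sin(a)]); c=np.array([.591,-.276])
for k in(.08,0,-.05,-.08): p=c+l*k; print(k,p,proj("wrist",[p[0],p[1],.004]))
E
```

```text
((594.6057739257812, -307.27349853515625), (348.2998352050781, 209.74693298339844), 13.312111854553223) [0.00259665 0.00397539 0.0100321 ]
0.08 [ 0.59713752 -0.19623578] [[296.84122322 236.92446377]]
0 [ 0.591 -0.276] [[321.3976455 161.2690611]]
-0.05 [ 0.58716405 -0.32585264] [[338.37386843 108.96734687]]
-0.08 [ 0.58486248 -0.35576422] [[349.24137072  75.48587093]]
```

View pics/w17.png

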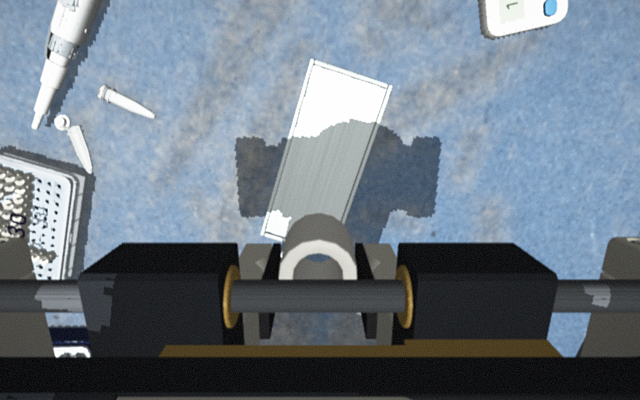

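```bash
python3 -m creep '[[0,0,0,0,0.61,-2.29,20],[0,0,0,0,0.61,-2.29,20],[0,0,0,0,0.62,-2.29,20],[0,0,0,3,0,0,20],[0,0,0,3.5,0,0,20],[0,0,0,3.5,0,0,20],[0,0,0,2.5,0,0,20],[0,0,0,1.4,0,0,20]]' 15
python3 -m creep '[[0,0,0,0.4,0,0,20],[0,0,0,0.3,0,0,20],[0,0,0,0,0,0,20],[0,0,0,0,0,0,20]]' 15
python3 -c "
from h import *
st();plan([.5872,-.3259,.0284],13.25)"
```

```text
time_s: 55.1
tcp_pos: [0.5867, -0.3252, 0.037]
eef_rot: [57.8, 89.8, 161.1]
contact_force: [0.9, 0.3, -1.1]
gripper_width: 0.0355
time_s: 55.5
tcp_pos: [0.5885, -0.3266, 0.0338]
eef_rot: [-120.8, 89.9, -17.5]
contact_force: [0.2, 0.6, -0.7]
gripper_width: 0.0355
t 55.5 tcp [ 0.5885 -0.3266  0.0338] jawyaw -166.75 x [ 0.002 -0.001 -1.   ] F [ 0.17  0.65 -0.66] M [ 0.03 -0.05  0.02] w 0.0355 j [-12.  30. -12.   0. -48.  26.]
turn [ 0.    -0.001  0.002] shift cm [0.54 0.11 0.1 ] | J6 25.7 t 55.5
```

```bash
python3 -m creep '[[0,0,0,0.25,0.1,0.05,20],[0,0,0,0.15,0,0,20],[0,0,0,0.1,0,0,20],[0,0,0,0.06,0,0,20],[0,0,0,0,0,0,20],[0,0,0,0,0,0,20]]' 15
python3 -c "
from h import *
st()"
```

```text
time_s: 56.1
tcp_pos: [0.5866, -0.3264, 0.0284]
eef_rot: [-146.6, 89.9, -43.3]
contact_force: [-4.6, 2.2, 9.8]
gripper_width: 0.0355
t 56.1 tcp [ 0.5866 -0.3264  0.0284] jawyaw -166.74 x [ 0.001 -0.001 -1.   ] F [-4.62  2.24  9.79] M [ 1.01  1.29 -0.05] w 0.0355 j [-12.  30. -12.   0. -47.  26.]
```

```bash
python3 -m creep '[[0,0,0,-0.06,0,0,20],[0,0,0,0,0,0,20],[0,0,0,0,0,0,50],[0,0,0,0,0,0,65],[0,0,0,0,0,0,70],[0,0,0,-3,0,0,70],[0,0,0,-4,0,0,70],[0,0,0,-4,0,0,70]]' 15
python3 -m creep '[[0,0,0,-4,0,0,70],[0,0,0,0,0,0,70],[0,0,0,0,0,0,70]]' 15
python3 - <<'E'
from sl import *
st(); im,d=r.capture("wrist"); cv2.imwrite("pics/w18.png",im)
blobs("wrist",d,(200,20,460,330),.037,.049,60)
blobs("wrist",d,(200,20,460,330),.014,.035,20)
plan([.5281,.1112,.18],13.25)
E
```

```text
time_s: 56.9
tcp_pos: [0.5861, -0.3261, 0.1378]
eef_rot: [65.3, 89.9, 168.5]
contact_force: [1.1, -0.0, 0.8]
gripper_width: 0.0609
time_s: 57.2
tcp_pos: [0.5871, -0.3263, 0.1785]
eef_rot: [-110.9, 89.9, -7.7]
contact_force: [0.5, -0.0, -1.0]
gripper_width: 0.0611
t 57.2 tcp [ 0.5871 -0.3263  0.1785] jawyaw -166.77 x [ 0.002 -0.    -1.   ] F [ 0.48 -0.01 -1.03] M [ 0.09  0.03 -0.  ] w 0.0611 j [-12.  22.  -4.  -0. -64.  26.]
  blob px [318.5 192.1] n 869 mid [ 0.5853 -0.3265  0.0407] mean [ 0.5855 -0.3273  0.0419] ext [0.035 0.036 0.007]
  blob px [456.1  76.7] n 275 mid [ 0.492  -0.4436  0.0152] mean [ 0.4929 -0.4461  0.0147] ext [0.024 0.053 0.002]
  blob px [318.5 172.2] n 145 mid [ 0.5865 -0.3365  0.0245] mean [ 0.5887 -0.341   0.0248] ext [0.033 0.016 0.021]
  blob px [318.3 197.6] n 158 mid [ 0.585  -0.3209  0.0245] mean [ 0.5835 -0.3183  0.025 ] ext [0.021 0.011 0.021]
  blob px [259.8 325.9] n 83 mid [ 0.6103 -0.1693  0.0196] mean [ 0.6102 -0.1713  0.0208] ext [0.012 0.011 0.011]
turn [-0.001  0.     0.   ] shift cm [-0.3  -4.36 43.89] | J6 25.7 t 57.25
```

View pics/w18.png

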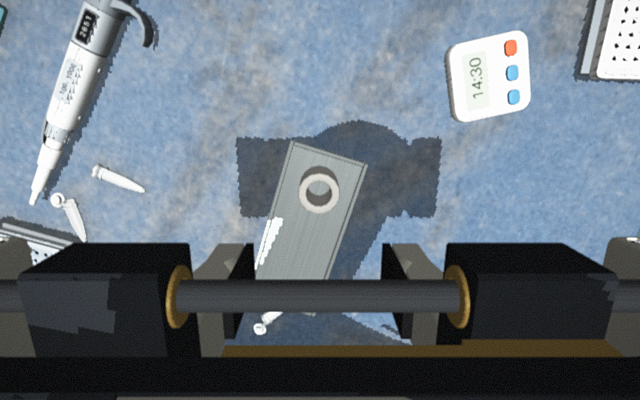

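```bash
python3 -m creep '[[0,0,0,0,-0.36,3.66,70],[0,0,0,0,-0.36,3.66,70],[0,0,0,0,-0.36,3.66,70],[0,0,0,0,-0.36,3.66,70],[0,0,0,0,-0.36,3.66,70],[0,0,0,0,-0.36,3.66,70],[0,0,0,0,-0.36,3.66,70],[0,0,0,0,-0.36,3.66,70]]' 15
python3 -m creep '[[0,0,0,0,-0.36,3.66,70],[0,0,0,0,-0.36,3.66,70],[0,0,0,0,-0.36,3.66,70],[0,0,0,0,-0.36,3.66,70],[0,0,0,0,0,0,70],[0,0,0,0,0,0,70],[0,0,0,0,0,0,70]]' 15
python3 - <<'E'
from sl import *
st(); im,d=r.capture("wrist"); cv2.imwrite("pics/w19.png",im)
blobs("wrist",d,(180,20,500,330),.0915,.099,60)
plan([.5281,.1112,.078],13.25)
E
```

```text
time_s: 58.05
tcp_pos: [0.5463, -0.0334, 0.1757]
eef_rot: [89.0, 89.8, -167.8]
contact_force: [0.5, 0.1, 0.5]
gripper_width: 0.0614
time_s: 58.75
tcp_pos: [0.5276, 0.1105, 0.1764]
eef_rot: [107.0, 89.9, -149.8]
contact_force: [-0.4, 0.5, 0.4]
gripper_width: 0.0609
t 58.75 tcp [0.5276 0.1105 0.1764] jawyaw -166.78 x [-0.002 -0.001 -1.   ] F [-0.41  0.52  0.4 ] M [-0.01  0.04  0.03] w 0.0609 j [ 33.  10. -21.  -0. -59. -19.]
  blob px [315.8 213. ] n 1200 mid [0.5283 0.1117 0.0945] mean [0.5284 0.1111 0.0947] ext [0.035 0.035 0.006]
turn [-0.001 -0.    -0.001] shift cm [ 9.86 -0.06  0.08] | J6 -19.5 t 58.8
```

```bash
python3 -m creep '[[0,0,0,2,-0.09,0.1,55],[0,0,0,3,0,0,50],[0,0,0,2.5,0,0,50],[0,0,0,1.4,0,0,50],[0,0,0,0.7,0,0,50],[0,0,0,0,0,0,50],[0,0,0,0,0,0,38],[0,0,0,0,0,0,20]]' 15
python3 -m creep '[[0,0,0,0,0,0,20],[0,0,0,0,0,0,20],[0,0,0,0,0,0,20]]' 15
python3 -c "
from h import *
st()"
python3 -m creep '[[0,0,0,-1,0,0,20],[0,0,0,-1,0,0,20],[0,0,0,-2,0,0,20],[0,0,0,-3,0,0,20],[0,0,0,-3,0,0,20],[0,0,0,0,0,0,20],[0,0,0,0,0,0,20]]' 15
python3 -c "
from h import *
st();plan([.591,-.276,.18],13.25)"
```

```text
time_s: 59.6
tcp_pos: [0.5288, 0.1122, 0.0822]
eef_rot: [-76.3, 90.0, 27.0]
contact_force: [-1.5, -1.4, 0.9]
gripper_width: 0.0356
time_s: 59.9
tcp_pos: [0.5288, 0.1123, 0.0821]
eef_rot: [-101.8, 90.0, 1.5]
contact_force: [-2.2, -1.7, 6.8]
gripper_width: 0.0354
t 59.9 tcp [0.5288 0.1123 0.0821] jawyaw -166.75 x [ 0.001  0.    -1.   ] F [-2.16 -1.71  6.79] M [-0.75  0.88 -0.01] w 0.0354 j [ 33.  16. -27.   0. -47. -20.]
time_s: 60.6
tcp_pos: [0.5292, 0.1129, 0.1828]
eef_rot: [-66.0, 89.8, 37.2]
contact_force: [0.7, -0.2, -1.5]
gripper_width: 0.0356
t 60.6 tcp [0.5292 0.1129 0.1828] jawyaw -166.77 x [ 0.002  0.002 -1.   ] F [ 0.7  -0.15 -1.47] M [0.06 0.02 0.01] w 0.0356 j [ 33.  10. -20.  -0. -60. -20.]
turn [-0.     0.001  0.003] shift cm [  0.28   2.89 -39.27] | J6 -19.6 t 60.6
```

```bash
python3 -m creep '[[0,0,0,0,0.26,-3.57,20],[0,0,0,0,0.26,-3.57,20],[0,0,0,0,0.26,-3.57,20],[0,0,0,0,0.26,-3.57,20],[0,0,0,0,0.26,-3.57,20],[0,0,0,0,0.26,-3.57,20],[0,0,0,0,0.26,-3.57,20],[0,0,0,0,0.26,-3.57,20]]' 15
python3 -m creep '[[0,0,0,0,0.27,-3.57,20],[0,0,0,0,0.27,-3.57,20],[0,0,0,0,0.27,-3.57,20],[0,0,0,0,0,0,20],[0,0,0,0,0,0,20]]' 15
python3 - <<'E'
from sl import *
st(); im,d=r.capture("wrist")
blobs("wrist",d,(200,20,460,330),.037,.049,60)
plan([.591,-.276,.036],13.25)
E
```

```text
time_s: 61.4
tcp_pos: [0.5734, -0.1717, 0.1804]
eef_rot: [66.9, 89.9, 170.1]
contact_force: [1.2, 0.1, -0.9]
gripper_width: 0.036
time_s: 61.9
tcp_pos: [0.5897, -0.2771, 0.1798]
eef_rot: [58.2, 89.9, 161.3]
contact_force: [-0.1, 0.2, -0.8]
gripper_width: 0.0353
t 61.9 tcp [ 0.5897 -0.2771  0.1798] jawyaw -166.88 x [-0.002  0.001 -1.   ] F [-0.12  0.22 -0.8 ] M [ 0.1  -0.01  0.02] w 0.0353 j [ -8.  20.  -6.  -0. -64.  21.]
  blob px [322.9 166.6] n 923 mid [ 0.59   -0.2992  0.0416] mean [ 0.5901 -0.2996  0.0437] ext [0.035 0.035 0.009]
turn [-0.001  0.001 -0.002] shift cm [ 1.442e+01 -1.200e-01  1.000e-02] | J6 21.2 t 61.95
```

```bash
python3 - <<'E'
from h import *
im,d=r.capture("scene"); cv2.imwrite("pics/s2.png",im)
a=np.radians(85.6); l=np.array([np.cos(a),np.sin(a)]); n=np.array([l[1],-l[0]]); c=np.array([.5895,-.2773])
for k in(.085,.03,-.023): p=c+l*k; print(k,proj("scene",[p[0],p[1],.004]))
for nm,dd in(("scene0",np.load("scene0.npy")),("top0",np.load("top0.npy"))):
    n_=nm[:-1]; uv,P=cloud(n_,dd,(340,170,440,300) if n_=="scene" else (340,160,420,210)); k=(P[:,:2]-c)@l; w=(P[:,:2]-c)@n
    s=(P[:,2]>.0135)&(P[:,2]<.05)&(abs(k)<.13)&(abs(w)<.05)
    for kk,ww,z in sorted(zip(k[s].round(3),w[s].round(3),P[s,2].round(3)))[::max(1,s.sum()//12)]: print(nm,kk,ww,z)
cv2.imwrite("pics/v2.png",cv2.resize(im[190:300,330:460],None,fx=5,fy=5,interpolation=cv2.INTER_CUBIC))
E
```

```text
0.085 [[370.15240543 232.88475427]]
0.03 [[384.99359914 243.45703029]]
-0.023 [[399.84110464 254.03380258]]
scene0 -0.082 0.015 0.014
scene0 -0.079 -0.039 0.014
scene0 -0.047 0.031 0.016
scene0 0.025 0.032 0.014
scene0 0.05 0.032 0.014
scene0 0.074 -0.042 0.018
scene0 0.089 -0.002 0.015
scene0 0.099 0.001 0.014
scene0 0.101 0.003 0.019
scene0 0.107 0.014 0.027
scene0 0.11 0.017 0.026
scene0 0.112 0.01 0.026
top0 -0.122 -0.021 0.015
top0 -0.06 0.034 0.014
top0 -0.045 -0.035 0.015
top0 -0.015 0.033 0.015
top0 -0.001 -0.036 0.014
top0 0.041 0.035 0.021
top0 0.071 0.003 0.014
top0 0.085 -0.017 0.015
top0 0.093 -0.003 0.016
top0 0.102 0.012 0.014
top0 0.106 0.01 0.02
top0 0.109 0.01 0.02
top0 0.113 0.014 0.019
```

View pics/v2.png

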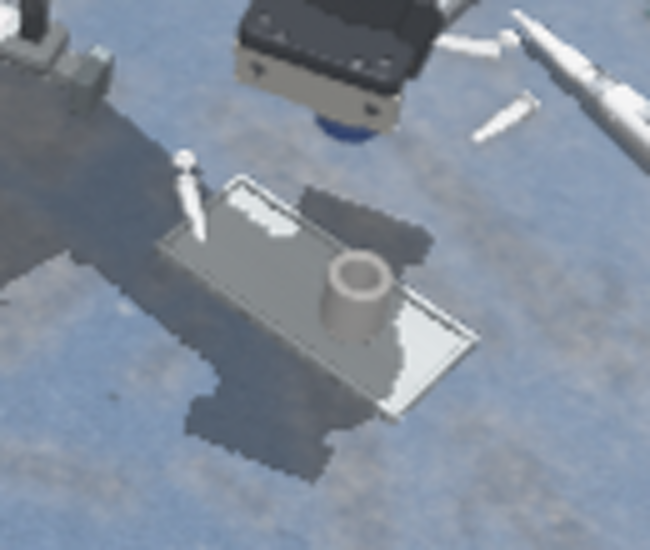

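```bash
python3 -m creep '[[0,0,0,0,-0.5,1.5,20],[0,0,0,0,-0.55,1.44,20],[0,0,0,0,0,0,20],[0,0,0,3,0,0,20],[0,0,0,3.5,0,0,20],[0,0,0,3.5,0,0,20],[0,0,0,2.5,0,0,20],[0,0,0,1.4,0,0,20]]' 15
python3 -m creep '[[0,0,0,0.3,0,0,20],[0,0,0,0,0,0,20],[0,0,0,0,0,0,20]]' 15
python3 -c "
from h import *
st();plan([.5933,-.2461,.0311],13.25)"
```

```text
time_s: 62.8
tcp_pos: [0.5929, -0.2443, 0.0403]
eef_rot: [65.9, 89.8, 169.2]
contact_force: [-1.0, 0.3, -0.6]
gripper_width: 0.0356
time_s: 63.1
tcp_pos: [0.5951, -0.2455, 0.041]
eef_rot: [-116.0, 89.9, -12.7]
contact_force: [0.2, 0.0, -0.1]
gripper_width: 0.0359
t 63.1 tcp [ 0.5951 -0.2455  0.041 ] jawyaw -166.73 x [ 0.002 -0.001 -1.   ] F [ 0.23  0.04 -0.08] M [ 0.04 -0.01  0.02] w 0.0359 j [ -5.  27. -16.   0. -47.  18.]
turn [ 0.    -0.001  0.002] shift cm [ 0.99  0.19 -0.01] | J6 18.3 t 63.1
```

```bash
python3 -m creep '[[0,0,0,0.4,0.15,0,20],[0,0,0,0.3,0,0,20],[0,0,0,0.15,0,0,20],[0,0,0,0.1,0,0,20],[0,0,0,0,0,0,20],[0,0,0,0,0,0,20]]' 15
python3 -c "
from h import *
st()"
```

```text
time_s: 63.7
tcp_pos: [0.5925, -0.246, 0.0312]
eef_rot: [-151.7, 90.0, -48.5]
contact_force: [-3.6, 1.3, 9.4]
gripper_width: 0.0356
t 63.7 tcp [ 0.5925 -0.246   0.0312] jawyaw -166.75 x [ 0. -0. -1.] F [-3.6   1.32  9.44] M [ 0.63  1.36 -0.04] w 0.0356 j [ -5.  28. -16.   0. -46.  18.]
```

```bash
python3 -m creep '[[0,0,0,-0.06,0,0,20],[0,0,0,0,0,0,20],[0,0,0,0,0,0,50],[0,0,0,0,0,0,65],[0,0,0,0,0,0,70],[0,0,0,-3,0,0,70],[0,0,0,-4,0,0,70],[0,0,0,-4,0,0,70]]' 15
python3 -m creep '[[0,0,0,-4,0,0,70],[0,0,0,-3,0,3,70],[0,0,0,-3,0,4,70],[0,0,0,0,0,4,70],[0,0,0,0,0,4,70],[0,0,0,0,0,0,70],[0,0,0,0,0,0,70],[0,0,0,0,0,0,70]]' 15
python3 - <<'E'
from h import *
st(); im,d=r.capture("scene"); cv2.imwrite("pics/v3.png",cv2.resize(im[130:340,200:460],None,fx=2.8,fy=2.8,interpolation=cv2.INTER_CUBIC))
blobs("scene",d,(350,215,430,285),.037,.052,15)
im,d=r.capture("top")
blobs("top",d,(340,165,420,205),.036,.055,15)
c=np.array([.5795,.1214])
for q in("thumb_post","timer"):
    for n in("scene","top"):
        _,dd=r.capture(n)
        for m in r.masks_of(q,n)[:1]:
            v,u=np.nonzero(m["pixels"]); P=world(n,dd,np.c_[u,v]); t=P[(P[:,2]>.08)&(P[:,2]<.1)] if q!="timer" else P[P[:,2]>.012]
            print(q,n,m["score"],t.mean(0).round(4),((t.min(0)+t.max(0))/2).round(4))
E
```

```text
time_s: 64.5
tcp_pos: [0.5921, -0.2458, 0.141]
eef_rot: [72.3, 89.9, 175.5]
contact_force: [1.3, -0.7, 0.6]
gripper_width: 0.0611
time_s: 65.3
tcp_pos: [0.5583, -0.1002, 0.2403]
eef_rot: [117.7, 90.0, -139.1]
contact_force: [-0.7, -0.5, 0.2]
gripper_width: 0.0614
t 65.3 tcp [ 0.5583 -0.1002  0.2403] jawyaw -166.77 x [-0. -0. -1.] F [-0.7  -0.55  0.19] M [ 0.06 -0.02  0.  ] w 0.0614 j [ 10.  10. -12.   0. -68.   4.]
  blob px [385.7 234.9] n 99 mid [ 0.5916 -0.246   0.0432] mean [ 0.5893 -0.2465  0.0435] ext [0.037 0.035 0.012]
  blob px [401.5 245.4] n 97 mid [ 0.5888 -0.2997  0.0433] mean [ 0.5866 -0.3004  0.0437] ext [0.041 0.036 0.012]
  blob px [373.  185.4] n 52 mid [ 0.5915 -0.247   0.043 ] mean [ 0.5911 -0.247   0.0438] ext [0.035 0.035 0.014]
  blob px [387.7 186.1] n 49 mid [ 0.5887 -0.3     0.0436] mean [ 0.589  -0.3004  0.0438] ext [0.033 0.032 0.014]
thumb_post scene 0.72 [ 0.6117 -0.0243  0.086 ] [ 0.6113 -0.0213  0.0863]
thumb_post top 0.73 [ 0.6152 -0.0271  0.0874] [ 0.616  -0.0229  0.0889]
timer scene 0.64 [ 0.4618 -0.4538  0.0175] [ 0.4623 -0.4534  0.0184]
timer top 0.73 [ 0.4651 -0.4542  0.0177] [ 0.4654 -0.4543  0.0195]
```

View pics/v3.png

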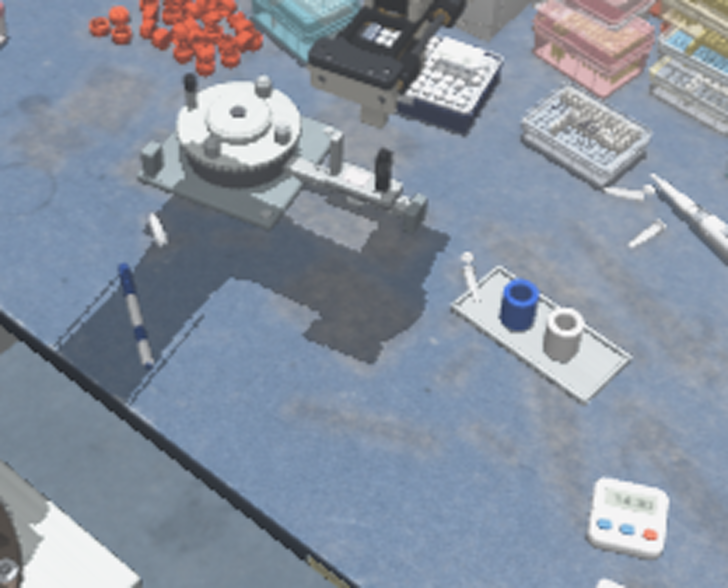

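```bash
python3 -c "
from plant import r
print(r.close_job())"
```

```text
the job is handed in; nothing more can be done
None
```

The job is done and handed in at about 66 s of robot time, with blue and white checked in that order. No yellow sleeve was seen in any picture.

- **Seating:** Blue went fully down onto spigot a and white onto spigot b. Both tops measured about 95 mm over the bench, as expected.
- **Blue check:** The table's detent already held blue at the station. I closed the jaw until the push rose from 1.5 N to 4.8 N. The camera then put the caliper at about 4.4 mm.
- **White check:** I drew the jaw back, turned the table by its handle to the middle detent, and closed the jaw on white. The push rose to about 4.3 N, and the camera put the caliper at about 3.8 mm.
- **Jaw tilt:** I did not measure it directly. From the pushing force and the given stiffness it should have stayed around 0.02 rad or less, and I let go of the post after each contact.
- **Final state:** The jaw is drawn back to about 46 mm. Both sleeves stand upright in the tray, about 54 mm apart, and the timer has not moved within camera accuracy.

**Disagreements:**
- White was knocked about 28 mm along the tray after I placed it. It stayed upright inside, so I put blue further along, clear of it.
- For white, the arm's own position gave a caliper reading of 2.4 mm against the camera's 3.8 mm. I trusted the camera and the clear rise in force.

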